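# Regrasp a valve head, load it in a sloping test socket and switch on

### The arm

A 6-joint arm with a two-finger parallel gripper is mounted at the origin on the work surface. World frame = base frame: x ahead of the robot, y to its left, z up, the work surface at z = 0. Lengths are in m, angles in rad, forces in N, time in s.
With the tool pointing down it reaches from about 0.35 to 0.975 m from the base axis. Payload 4.9 kg.
Tool frame: the origin (TCP) lies at the very end of the fingers, on their centre line; the grasp point (between the pads) lies 19 mm behind it; z points along the fingers, y is the direction in which the jaws open and shut (so a half turn about z gives the same grasp; the last joint's range is limited). The gripper opens to 85 mm and grips with 20 to 120 N. Pads are 22 mm wide; open, the fingers measure 114 mm over their backs; the gripper's body (76 mm by 85 mm) begins 54 mm behind the grasp point. The pads swing forward as they close: fully open they stand 13 mm farther back than shut.
Start: joints at [-1.444, 0.053, 1.613, -0, 1.476, -0.119], TCP at [0.152, -0.606, 0.231] pointing down, gripper open.
Joint ranges: [-3.01, 3.01], [-1.01, 2.22], [0.06, 2.58], [-1.02, 4.17], [0.09, 2.62], [-3.14, 3.14]. Speed limits (rad/s): [2.57, 2.57, 3.14, 3.14, 3.14, 3.14].

### API

Orientations are given as a rotation vector (axis times angle).
In Python, from station import ctrl gives the robot as it stands.
- The arm moves only by the tool step_arm, never from a script. Its argument "moves" is a list of rows, each a list of 5 numbers: the opening, from 0 (shut) to 1 (fully open), then the shift along the world's x, y, z in m, then the turn about the world's z in degrees. A call has 1 to 20 rows; each row shifts and turns the pose as measured when the row begins; what a row does not reach is not made up. A row lasts 1/8 s, in which the tool goes at most 62.5 mm and 10.7 degrees, less where a joint would pass 70% of its speed; a pose out of reach is approached as far as the arm can. A call is refused whole if a number of a shift passes 0.0625 or a number of a turn 10.7, either way. A call with a gripper value outside its range is refused whole. The fingers move at their own pace and stop on an object; "newtons" is the grip in N (left out, the last holds). Time passes only in rows, so rows that do not move let the fingers close. It gives the time, the measured TCP pose, the force and the opening at its end, in the units of the state.
- ctrl.get_obs(): the state, without advancing time (a new reading comes with each control period).
- ctrl.get_image(name): name is "scene" or "top"; returns a dict with "color" (384x512x3 uint8, red, green, blue), "camera_matrix" (3x3 intrinsics, pixels), "R" (3x3) and "t" (3): a world point X has camera coordinates R X + t. Camera axes: x right, y down, z forward; pixel columns grow to the right and rows downward; lengths in m; the calibration is good to about 2 mm. A picture is of the moment at which its call begins. There is no depth.
- ctrl.finish_job(): hands the job in, once; it reports no verdict.
Trained networks look in a picture, given as the dict that the camera call returned (one of the last four; its "shot" number tells which), for a name from the list of things; names that differ only in an ending like _2 or _b are one class to them, and where a whole thing is asked for, a point or a joint stands for the part that bears it (a point fixed in the world has none). Each returns a list of dicts, best first, with "p" (0 to 1); they miss things now and then, are a little off and sometimes report something else, mostly with a low value. They report only what shows in the picture. A call takes as long as a camera call. They do not tell look-alikes from the thing itself.
- ctrl.spot_in(picture, query): "bbox" ([left, top, right, bottom] in pixels, round what is visible of it).
The state is a dict: "t": time; "q": joint angles; "dq": joint speeds; "effort": joint torques, N m; "tool_pos": TCP position; "tool_rot": TCP orientation; "contact_force": force on the tool from outside, world axes, zero at the start; "wrist_torque": the same for the moment, N m; "opening": finger opening in m.
Only numpy, scipy, OpenCV 4.12 (cv2) and the standard library are available. Lean on these libraries where they do the work, as an engineer would, in place of code of your own. Each camera call takes 0.05 s, during which the arm holds its last target.

### The job

Move the chrome valve head from the blue storage hutch to the pressure tester: its inlet must be pushed fully home into the sloping socket, with the shoulder against the socket mouth. Only the inlet sticks out of the hutch, so you will have to lay the valve down, for instance on the blue mat, and take it again by its head. Once it is seated and let go, press the green-marked end of the rocker switch fully down to turn the tester on, and leave the black horn standing where it is.

Things in the scene. Friction and masses are not known exactly. Their poses are not given: they have to be found in the camera images.
- valve_center (a point): Chrome valve head: rigid bar 170 mm long lying on its flat underside, about 0.36 kg. Point on its long axis, 14 mm above the underside, near the mass centre. x runs along the bar towards the inlet, z up. Around this point is the shoulder block, from x = -15 to +25 mm, 44 mm wide, 34 high, with a dial on top. At the start it lies level in the hutch with only the inlet projecting.
- valve_inlet (a point): Middle of the valve head's square inlet, 55 mm along +x from valve_center, 14 mm above the underside; same axes. The inlet reaches from +25 to +85 mm, 28 mm wide, 28 high; its last 8 mm is a brass nose 22 by 22 mm. This end goes into the socket.
- valve_head (a point): Middle of the valve's head end, 50 mm along -x from valve_center, 14 mm above the underside; same axes. The head reaches from -85 to -15 mm, 30 mm wide, 30 high, with a thin black strip on top. Undersides of inlet, shoulder and head are flush.
- valve_shoulder (a point): Point on the valve head's long axis, 14 mm above its underside, in the face of the shoulder that looks to the inlet (25 mm along +x from valve_center); same axes.
- hutch_mouth (a point): Fixed blue hutch: a roofed tunnel 124 mm long, 84 wide, 60 high, open at one end (yellow roof edge), inside 68 wide, 40 high. Point: middle of the open end's floor edge, 14 mm above the bench; x points level out of the tunnel. It hides the valve's head and shoulder; 60 mm of inlet overhangs outside. The valve comes out along x, after a pull of at least 110 mm.
- socket: Sloping aluminium socket of the tester, fixed. Origin: middle of the mouth's lower edge, on the pocket's floor, 75 mm above the bench. x points into the pocket, 30 degrees below level; z is normal to its floor. Inside 32 mm wide (y), 32 high (z 0 to 32), 62 deep; walls 8 to 9 mm. The floor goes on in front as an open apron 50 mm wide, x = -42 to 0, under the shoulder.
- socket_seat (a point): Where valve_shoulder is when the valve is seated: in the mouth plane, 14 mm above the pocket's floor (axes of the tester's base: x level along the pocket's heading). The valve's underside then lies on floor and apron and its shoulder face touches the mouth.
- tester_top (a point): Middle of the top of the tester's steel housing, 120 mm above the bench; a gauge on it reaches 140 mm. The housing is 120 mm along x and 150 mm wide and begins 95 mm behind the socket's mouth; the base plate, 12 mm high, reaches 50 mm in front of the mouth.
- mat_top (a point): Middle of the top of a fixed blue mat, 110 by 220 mm, 3 mm thick, its long side along y: clear room to lay the valve down.
- rocker (a joint): Rocker switch, white paddle 70 by 46 mm on a grey box 100 by 80 mm, 42 mm high, fixed to the bench. 0 = off (green-marked end up), 0.4 rad = on (green end fully down); at the start 0 to 0.06. It stays where it is left and counts as on above 0.3. Pressing the green end takes about 2.5 N.
- rocker_on (a point): Middle of the green mark on the paddle's upper surface, 24 mm from its pivot, where to press; about 62 mm above the bench when off, and 9.5 mm lower when on.
- horn_mid (a point): Bystander: black discharge horn standing on its mouth, 90 mm across, 150 mm high; point on its axis half-way up.
Things that resemble listed ones, but are neither listed nor needed, are in the scene too. Leave any pink or purple look-alike of the part that bears valve_center alone.

How it is judged:
On the way, in this order (a step that is already met when the one before it is completed fails the run):
1. the valve head is fully home in the socket and let go (x of valve_shoulder in the frame of socket between -0.006 and 0.006 m and y of valve_shoulder in the frame of socket between -0.01 and 0.01 m and z of valve_shoulder in the frame of socket between 0.004 and 0.026 m and angle between the x axis of valve_center and the x axis of socket, either way round below 0.14 rad and contact force between the fingers and valve below 0.2 N), for 0.2 s.
2. the rocker switch is turned on (value of joint rocker above 0.3 rad), for 0.2 s.
At the end, for the whole second after the job is handed in: The valve's shoulder face is within 6 mm of the socket's mouth plane, with its axis within 10 mm of the pocket's middle sideways, between 4 and 26 mm above its floor and within 0.14 rad of its direction; the valve is at rest and let go, and the rocker switch stands above 0.3 rad (x of valve_shoulder in the frame of socket between -0.006 and 0.006 m and y of valve_shoulder in the frame of socket between -0.01 and 0.01 m and z of valve_shoulder in the frame of socket between 0.004 and 0.026 m and angle between the x axis of valve_center and the x axis of socket, either way round below 0.14 rad and value of joint rocker above 0.3 rad and linear speed of valve below 0.02 m/s); the robot touches nothing.
It fails at once if the horn is moved by more than 30 mm (distance of horn_mid from where it was at the start of the episode above 0.03 m).
It also fails if it takes over 66 s, if anything falls off the work surface, if the arm or the gripper's body presses on something with over 40 N, if the wrist force passes 120 N, or if a joint passes its speed limit or range.

## Working session

There is one attempt and no reset: what is moved stays moved. The work goes in short steps, Python scripts to look and compute and a tool call to move; the robot and the scene stay as the last step left them, time stands still between calls to the robot, and variables do not carry over. Pictures are saved under pics/ and viewed, and the job is handed in when it is done.

Besides the shell and the picture viewer there is one more tool, called after "Call:" in YAML: its name, and indented under it one key for each argument. step_arm: Moves the arm, as the interface text tells. Its arguments: {"type":"object","properties":{"moves":{"type":"array","items":{"type":"array","items":{"type":"number"}}},"newtons":{"type":"number"}},"required":["moves"]}

```bash
mkdir -p pics; ls; cat > h.py <<'E'
import numpy as np, cv2
from station import ctrl
def ray(im,uv):
    K=np.array(im["camera_matrix"]);R=np.array(im["R"]);t=np.array(im["t"])
    c=-R.T@t; d=R.T@np.linalg.solve(K,[uv[0],uv[1],1.]); return c,d
def onz(im,uv,z):
    c,d=ray(im,uv); return c+d*(z-c[2])/d[2]
def proj(im,X):
    K=np.array(im["camera_matrix"]);R=np.array(im["R"]);t=np.array(im["t"])
    p=K@(R@np.asarray(X,float)+t); return p[:2]/p[2]
def tri(ims,uvs):
    A=np.zeros((3,3));b=np.zeros(3)
    for im,uv in zip(ims,uvs):
        c,d=ray(im,uv);d=d/np.linalg.norm(d);P=np.eye(3)-np.outer(d,d);A+=P;b+=P@c
    return np.linalg.solve(A,b)
def save(im,n,box=None,scale=1):
    a=im["color"][:,:,::-1]
    if box: a=a[box[1]:box[3],box[0]:box[2]]
    a=cv2.resize(a,None,fx=scale,fy=scale,interpolation=cv2.INTER_CUBIC)
    cv2.imwrite(f"pics/{n}.png",a)
E
python3 - <<'E'
from h import *
s=ctrl.get_image("scene");t=ctrl.get_image("top")
save(s,"s0",scale=1.5);save(t,"t0",scale=1.5)
import pickle;pickle.dump((s,t),open("im0.pkl","wb"))
for im in (s,t):
    print(-np.array(im["R"]).T@np.array(im["t"]),im["shot"])
    for q in ["valve_center","valve_inlet","valve_head","valve_shoulder","hutch_mouth","socket","socket_seat","tester_top","mat_top","rocker","rocker_on","horn_mid"]:
        try: r=ctrl.spot_in(im,q)
        except Exception as e: r=[]; print(q,e)
        for d in r[:3]: print(q,np.round(d["bbox"]),round(d["p"],2))
print(ctrl.get_obs())
E
```

```text
pics
[ 1.08024926 -0.63480568  1.10644801] 1
valve_center [134. 212. 184. 235.] 0.96
valve_center [195. 242. 212. 260.] 0.8
valve_center [148. 316. 213. 364.] 0.69
valve_inlet [134. 208. 187. 236.] 0.91
valve_inlet [195. 240. 217. 257.] 0.6
valve_head [320. 160. 345. 186.] 0.7
valve_head [132. 208. 186. 235.] 0.61
valve_head [149. 316. 213. 365.] 0.59
valve_shoulder [153. 319. 217. 364.] 0.89
valve_shoulder [194. 241. 214. 262.] 0.53
hutch_mouth [149. 245. 200. 296.] 0.66
socket [320. 161. 347. 185.] 0.61
socket [191. 244. 214. 260.] 0.41
socket_seat [194. 240. 214. 262.] 0.73
socket_seat [298. 122. 375. 212.] 0.66
tester_top [301. 124. 376. 210.] 0.9
mat_top [234. 194. 305. 254.] 0.72
mat_top [195. 244. 215. 258.] 0.41
rocker_on [305. 210. 334. 226.] 0.86
rocker_on [148. 241. 204. 292.] 0.52
horn_mid [246. 260. 274. 307.] 0.77
[ 0.30493488 -0.03339561  1.65302717] 2
valve_center [355. 138. 407. 158.] 0.93
valve_center [319. 231. 350. 278.] 0.75
valve_center [318. 190. 340. 200.] 0.5
valve_inlet [320. 227. 349. 273.] 0.76
valve_inlet [357. 142. 410. 157.] 0.72
valve_inlet [314. 191. 
[... 662 characters left out ...]
 127. 326. 152.] 0.97
{'t': 1.3, 'q': array([-1.44396282e+00,  5.26917662e-02,  1.61289479e+00,  1.72487396e-05,
        1.47602737e+00, -1.18977117e-01]), 'dq': array([ 6.66405650e-05,  1.78157436e-03,  8.45443403e-05,  1.78710894e-03,
        4.97177990e-04, -1.18768868e-04]), 'effort': array([-1.98389062e-03, -3.93675363e+01, -3.70462704e+01, -2.53927437e-04,
        5.43802926e-04, -1.61940409e-05]), 'tool_pos': array([ 0.15210513, -0.60618449,  0.2313118 ]), 'tool_rot': array([-3.11787365e+00, -3.85141903e-01, -2.68410534e-05]), 'contact_force': array([ 0.68465111, -1.05951234, -0.4841901 ]), 'wrist_torque': array([-0.01517672, -0.03958638,  0.03795078]), 'opening': 0.08553200763463448}
```

View pics/s0.png

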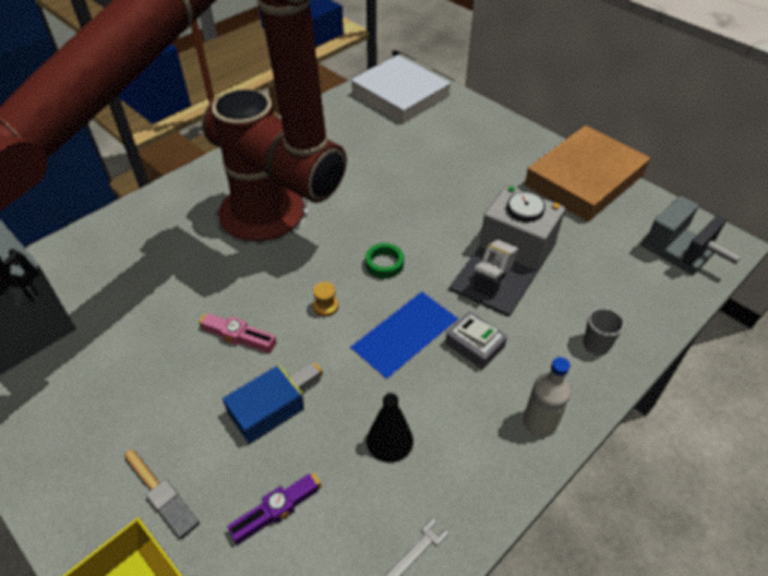

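View pics/t0.png

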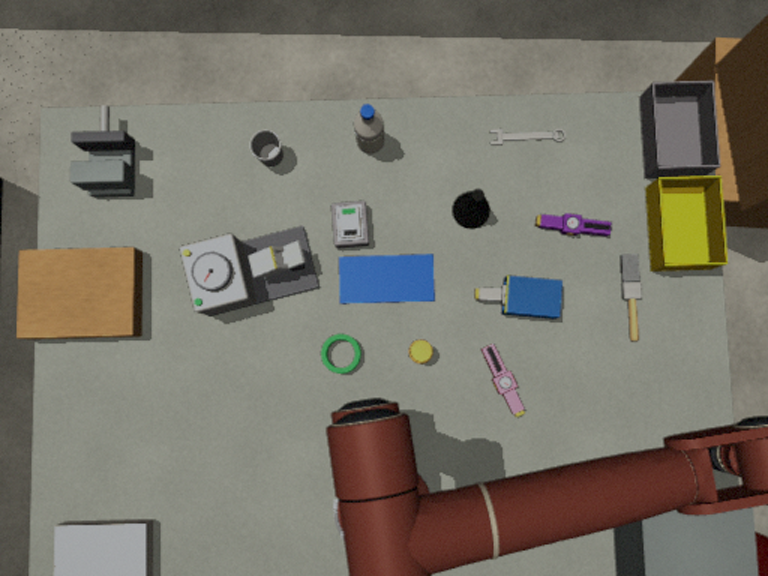

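```bash
python3 - <<'E'
from h import *
import pickle
s,t=pickle.load(open("im0.pkl","rb"))
save(t,"t0tester",(110,130,310,230),4)
save(t,"t0hutch",(300,170,390,220),8)
save(s,"s0tester",(285,110,405,250),4)
save(s,"s0hutch",(130,230,230,300),6)
E
```

```text
(no output)
```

View pics/t0tester.png

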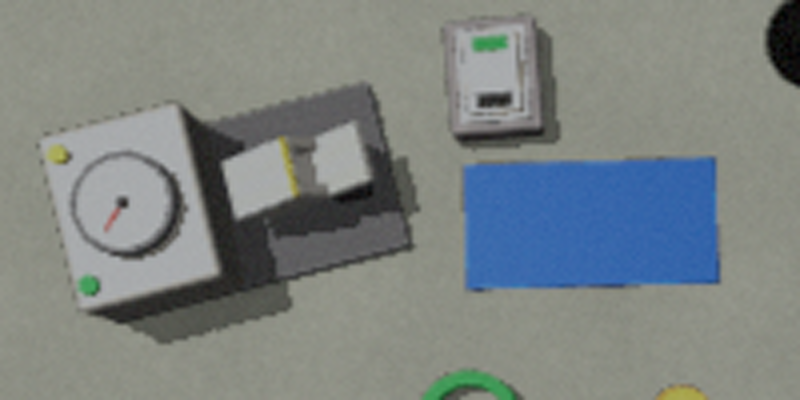

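View pics/t0hutch.png

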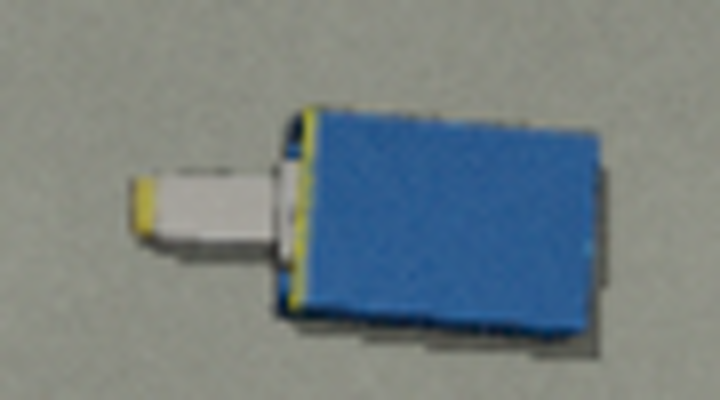

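View pics/s0tester.png

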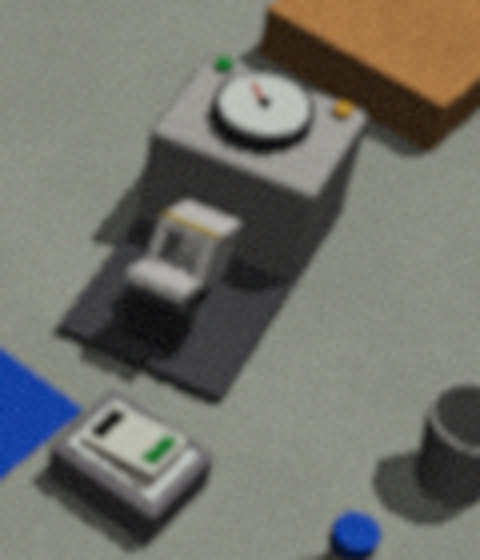

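View pics/s0hutch.png

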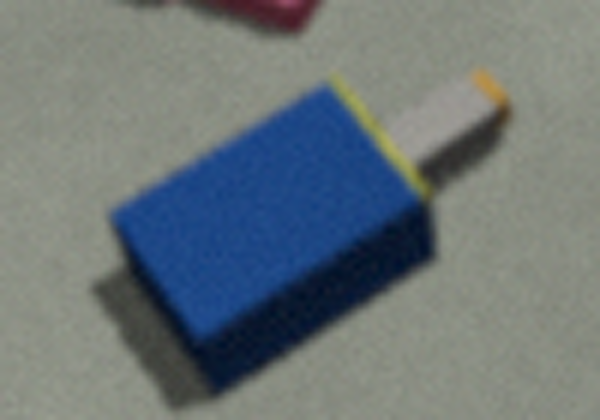

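```bash
cat > fit0.py <<'E'
from h import *
import pickle
from scipy.optimize import least_squares
s,t=pickle.load(open("im0.pkl","rb"))
def fit(obs,x0):
    def f(p):
        c,sn=np.cos(p[2]),np.sin(p[2]);r=[]
        for im,P,uv in obs:
            X=[p[0]+c*P[0]-sn*P[1],p[1]+sn*P[0]+c*P[1],P[2]]
            r+=list(proj(im,X)-uv)
        return r
    o=least_squares(f,x0,loss="soft_l1"); print(np.round(o.x,4),np.degrees(o.x[2]).round(2));print(np.round(np.array(f(o.x)).reshape(-1,2),1).tolist());return o.x
def C(off,sc,p): return [off[0]+p[0]/sc-0.5+0.5/sc,off[1]+p[1]/sc-.5+.5/sc]
T=lambda p:C((110,130),4,p); S=lambda p:C((285,110),4,p); H=lambda p:C((300,170),8,p); SH=lambda p:C((130,230),6,p)
m=.001
if __name__=="__main__":
    obs=[]
    for P,a in [((95,-75,120),(178,102)),((95,75,120),(220,272)),((215,-75,120),(40,143)),((215,75,120),(88,310)),((-36.4,-25,96),(357,122)),((-36.4,25,96),(372,185)),((20.5,-24.5,110.5),(285,140)),((20.5,24.5,110.5),(297,195))]:
        obs.append((t,np.array(P)*m,T(a)))
    for P,a in [((95,75,120),(155,133)),((95,-75,120),(320,195)),((215,-75,120),(370,110)),((215,75,120),(210,60)),((-36.4,25,96),(130,265)),((-36.4,-25,96),(187,298)),((20.5,24.5,110.5),(165,213)),((20.5,-24.5,110.5),(225,235))]:
        obs.append((s,np.array(P)*m,S(a)))
    print("tester");fit(obs,[.5,.3,1.57])
    # hutch: x out, y left(-x world..)
    obs=[(t,np.array(P)*m,H(a)) for P,a in [((0,-42,60),(318,108)),((-124,-42,60),(600,132)),((-124,42,60),(585,330)),((0,42,60),(295,308))]]
    obs+=[(s,np.array(P)*m,SH(a)) for P,a in [((0,42,60),(332,78)),((0,-42,60),(428,198)),((-124,42,60),(112,215)),((-124,-42,60),(205,340))]]
    print("hutch");fit(obs,[.5,-.2,1.57])
    obs=[(t,np.array(P)*m,H(a)) for P,a in [((85,-11,25),(135,178)),((85,11,25),(138,240))]]
    obs+=[(s,np.array(P)*m,SH(a)) for P,a in [((85,11,25),(482,70)),((85,-11,25),(508,102))]]
    print("valve end pts")
    for im,P,uv in obs: print(onz(im,uv,.025))
    for im,uv in [(t,H((155,175))),(t,H((275,170))),(t,H((275,240))),(t,H((155,240)))]: print("inlet top edge",onz(im,uv,.028))
    print("mat");[print(onz(t,T(a),.003)) for a in [(463,165),(715,157),(718,282),(468,290)]]
    print("green",onz(t,T((490,43)),.062),tri([t,s],[T((490,43)),S((158,450))]))
    print("box");[print(onz(t,T(a),.042)) for a in [(445,20),(533,15),(543,130),(455,135)]]
    b=(302,127,326,152);print("horn",[onz(t,((b[0]+b[2])/2,(b[1]+b[3])/2),z) for z in (0,.05)],onz(t,(478/1.5,195/1.5),.15),onz(s,(391/1.5,398/1.5),.15))
E
python3 fit0.py
```

```text
tester
[0.5654 0.2054 1.8069] 103.53
[[-0.1, -0.8], [0.4, 0.9], [-1.4, -1.5], [-2.7, 1.1], [-1.0, -0.2], [-1.0, -1.5], [-0.4, -0.9], [0.2, -0.4], [-1.6, -0.5], [-1.0, 0.7], [0.2, 0.7], [-0.2, -2.0], [-0.3, 1.5], [-0.3, -0.6], [-0.6, 0.6], [-1.7, 0.8]]
hutch
[ 0.4713 -0.2831  1.4611] 83.72
[[-1.7, -0.1], [-0.1, -0.1], [0.3, -0.0], [-0.5, -0.3], [0.2, -0.0], [0.3, -0.4], [-1.0, 0.1], [-1.1, 0.5]]
valve end pts
[ 0.48906011 -0.21957585  0.025     ]
[ 0.46234434 -0.2197965   0.025     ]
[ 0.45633395 -0.21049687  0.025     ]
[ 0.47996205 -0.21379458  0.025     ]
inlet top edge [ 0.48977073 -0.22783177  0.028     ]
inlet top edge [ 0.49047645 -0.27920407  0.028     ]
inlet top edge [ 0.46041066 -0.27789173  0.028     ]
inlet top edge [ 0.4618503  -0.22670544  0.028     ]
mat
[0.57408304 0.09281456 0.003     ]
[ 0.57490583 -0.1273604   0.003     ]
[ 0.46521095 -0.12627702  0.003     ]
[0.46433647 0.09063872 0.003     ]
green [0.66840214 0.06335231 0.062     ] [0.66761968 0.0631585  0.06551412]
box
[0.69420811 0.10282003 0.042     ]
[0.69642128 0.02708639 0.042     ]
[0.59601544 0.02090684 0.042     ]
[0.5938261  0.09615315 0.042     ]
horn [array([ 0.67745086, -0.221232  ,  0.        ]), array([ 0.66618317, -0.21555041,  0.05      ])] [ 0.67424464 -0.22036671  0.15      ] [ 0.67549292 -0.2156195   0.15      ]
```

Call:
step_arm:
  moves:
    - [1,0.0404,0.0445,0,9.5]
    - [1,0.0404,0.0445,0,9.5]
    - [1,0.0404,0.0445,0,9.5]
    - [1,0.0404,0.0445,0,9.5]
    - [1,0.0404,0.0445,0,9.5]
    - [1,0.0404,0.0445,0,9.5]
    - [1,0.0404,0.0445,0,9.5]
    - [1,0.0404,0.0445,0,9.5]

```text
t: 2.3
tool_pos: [0.4808, -0.2416, 0.2327]
tool_rot: [2.177, 2.258, 0.003]
contact_force: [0.2, -0.7, 0.4]
opening: 0.0854
```

Call:
step_arm:
  moves:
    - [1,-0.005,0,-0.06,-1]
    - [1,0,0,-0.06,0]
    - [1,0,0,-0.05,0]
    - [1,0,0,-0.03,0]
    - [1,0,0,-0.02,0]
    - [1,0,0,0,0]

```text
t: 3.05
tool_pos: [0.4791, -0.2366, 0.0094]
tool_rot: [2.18, 2.246, 0.006]
contact_force: [-1.1, 0.7, 0.1]
opening: 0.0855
```

```bash
python3 - <<'E'
from h import *
s=ctrl.get_image("scene");t=ctrl.get_image("top")
save(s,"s1",(130,180,270,300),5);save(t,"t1",(290,160,390,220),6)
E
```

```text
(no output)
```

View pics/s1.png

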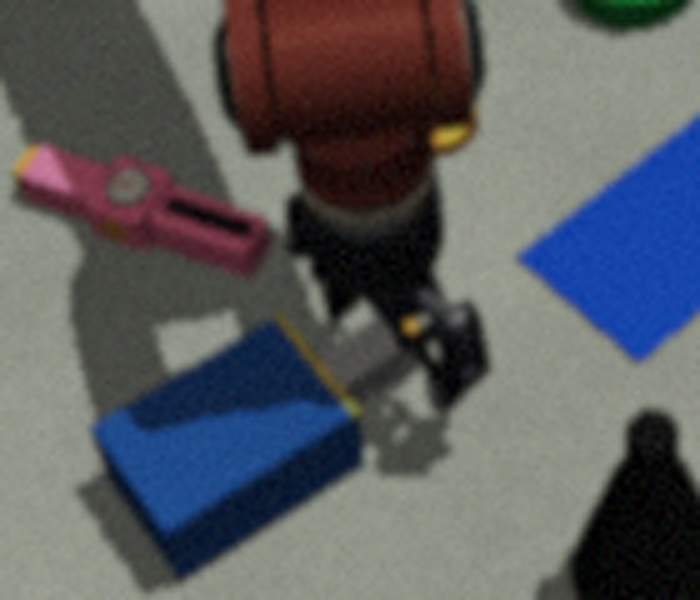

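View pics/t1.png

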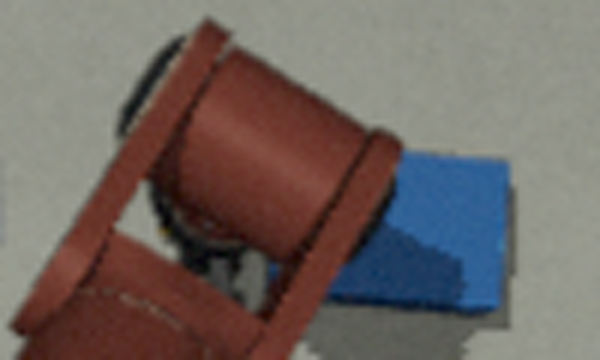

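Call:
step_arm:
  moves:
    - [1,-0.003,-0.008,-0.003,0]
    - [1,0,0,-0.002,0]
    - [0,0,0,0,0]
    - [0,0,0,0,0]
    - [0,0,0,0,0]
    - [0,0,0,0,0]
    - [0,0,0,0,0]
    - [0,0,0,0,0]
  newtons: 60

```text
t: 4.15
tool_pos: [0.4795, -0.2486, 0.0114]
tool_rot: [2.175, 2.236, 0.007]
contact_force: [-1.5, -0.1, 2.4]
opening: 0.0275
```

Call:
step_arm:
  moves:
    - [0,0.001,0.015,0,0]
    - [0,0.001,0.02,0,0]
    - [0,0.001,0.02,0,0]
    - [0,0.001,0.02,0,0]
  newtons: 80

```text
t: 4.65
tool_pos: [0.4839, -0.1704, 0.011]
tool_rot: [2.172, 2.235, 0.007]
contact_force: [-0.8, -1.5, -1.8]
opening: 0.0271
```

Call:
step_arm:
  moves:
    - [0,0.001,0.002,0.01,0]
    - [0,0.001,0.02,0,0]
    - [0,0.001,0.03,0,0]
    - [0,0.001,0.03,0,0]
    - [0,0.001,0.03,0,0]
    - [0,0.001,0.03,0,0]
    - [0,0.001,0.03,0,0]
    - [0,0,0.01,0,0]
    - [0,0,0,0,0]

```text
t: 5.78
tool_pos: [0.4877, 0.0241, 0.0206]
tool_rot: [2.174, 2.246, 0.011]
contact_force: [-0.7, -0.4, -3.1]
opening: 0.0272
```

```bash
python3 - <<'E'
from h import *
s=ctrl.get_image("scene");t=ctrl.get_image("top")
save(s,"s2",(170,150,330,270),5);save(t,"t2",(200,150,360,220),5)
E
```

```text
(no output)
```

View pics/s2.png

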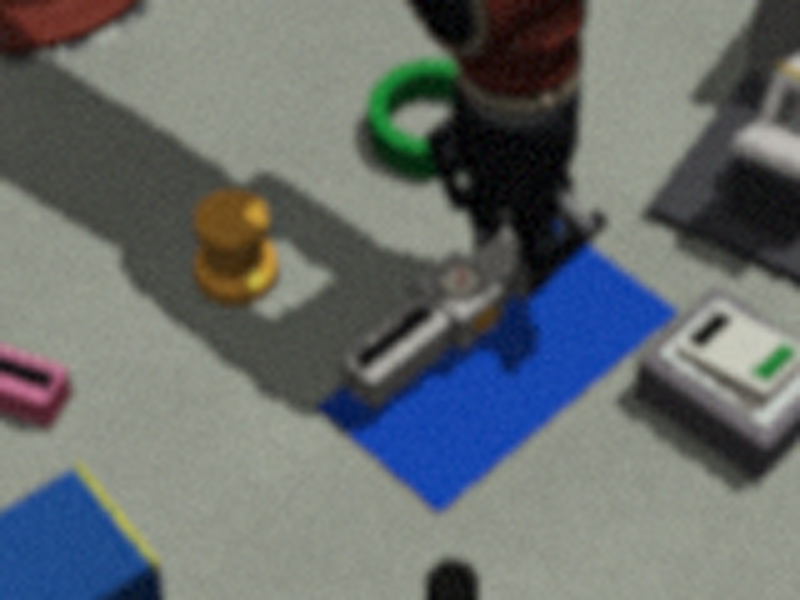

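View pics/t2.png

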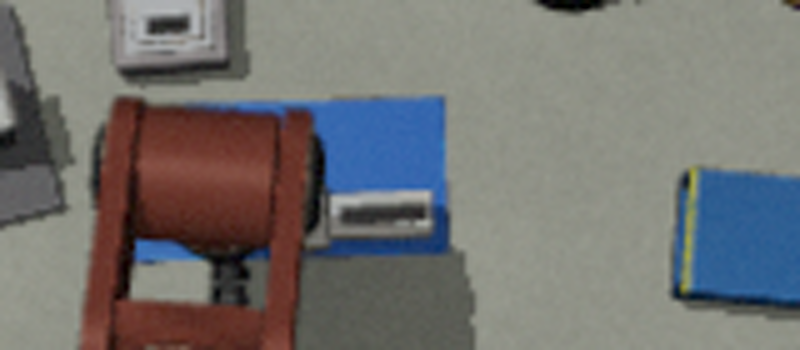

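Call:
step_arm:
  moves:
    - [0,0,0,-0.006,0]
    - [0,0,0,-0.002,0]
    - [1,0,0,0,0]
    - [1,0,0,0,0]
    - [1,0,0,0,0]
    - [1,0,0,0.02,0]
    - [1,0,0,0.04,0]
    - [1,0,0,0.06,0]
    - [1,0,-0.06,0.02,0]
    - [1,0,-0.05,0,0]
    - [1,0,0,0,0]

```text
t: 7.25
tool_pos: [0.4907, -0.0914, 0.1617]
tool_rot: [2.167, 2.238, 0.015]
contact_force: [-0.2, 0.1, -0.0]
opening: 0.0855
```

```bash
python3 - <<'E'
from h import *
s=ctrl.get_image("scene");t=ctrl.get_image("top")
import pickle;pickle.dump((s,t),open("im3.pkl","wb"))
save(s,"s3",(170,150,330,270),5);save(t,"t3",(200,150,360,220),5)
for q in ["valve_center","valve_head","valve_inlet"]:
  for im in (s,t): print(q,[(np.round(d["bbox"]),round(d["p"],2)) for d in ctrl.spot_in(im,q)[:3]])
E
```

```text
valve_center [(array([131., 211., 182., 235.]), 0.87), (array([153., 315., 212., 364.]), 0.72), (array([239., 200., 282., 234.]), 0.61)]
valve_center [(array([322., 230., 350., 277.]), 0.9), (array([356., 139., 409., 158.]), 0.75), (array([240., 192., 274., 199.]), 0.58)]
valve_head [(array([239., 202., 283., 237.]), 0.85), (array([150., 314., 211., 362.]), 0.79), (array([132., 210., 188., 236.]), 0.63)]
valve_head [(array([320., 232., 349., 278.]), 0.67), (array([239., 183., 277., 199.]), 0.59), (array([358., 145., 408., 161.]), 0.57)]
valve_inlet [(array([153., 318., 214., 361.]), 0.96), (array([137., 207., 186., 235.]), 0.83)]
valve_inlet [(array([358., 143., 408., 157.]), 0.96), (array([234., 189., 272., 198.]), 0.78), (array([323., 229., 352., 273.]), 0.7)]
```

View pics/s3.png

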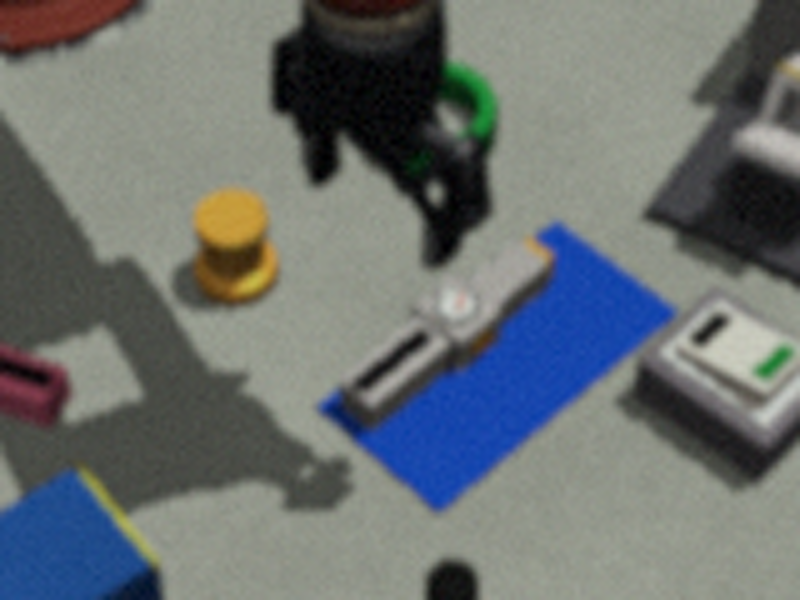

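View pics/t3.png

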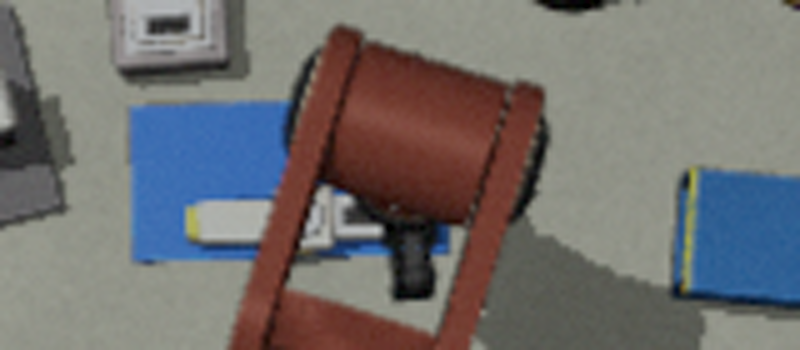

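```bash
python3 - <<'E'
from fit0 import *
s,t=pickle.load(open("im3.pkl","rb"))
T3=lambda p:C((200,150),5,p); S3=lambda p:C((170,150),5,p)
obs=[(t,np.array(P)*m,T3(a)) for P,a in [((85,-11,28),(187,205)),((85,11,28),(187,240)),((77,-14,31),(200,200)),((77,14,31),(200,244))]]
# scene: head top corners tail
obs+=[(s,np.array(P)*m,S3(a)) for P,a in [((-85,15,33),(342,387)),((-85,-15,33),(362,408)),((85,-11,28),(552,252)),((85,11,28),(530,238)),((0,0,40),(459,300))]]
x=fit(obs,[.49,-.04,1.57])
c=x[:2];h=np.array([np.cos(x[2]),np.sin(x[2])]);print("head",c-.05*h)
print(ctrl.get_obs()["tool_pos"])
E
```

```text
[ 0.4897 -0.0317  1.5937] 91.31
[[-0.3, 0.5], [-0.0, -0.1], [-0.7, 0.4], [-0.3, -0.2], [-0.8, -1.0], [2.1, 0.3], [0.4, 1.0], [-0.2, 0.2], [-1.6, 2.1]]
head [ 0.49089231 -0.08167947]
[ 0.48995877 -0.08787144  0.15981161]
```

Call:
step_arm:
  moves:
    - [1,0,0.004,-0.06,0]
    - [1,0,0,-0.05,0]
    - [1,0,0,-0.025,0]
    - [1,0,0,-0.01,0]
    - [1,0,0,0,0]

```text
t: 8.28
tool_pos: [0.491, -0.0812, 0.0126]
tool_rot: [2.155, 2.249, 0.017]
contact_force: [-0.4, 0.3, 0.9]
opening: 0.0855
```

Call:
step_arm:
  moves:
    - [1,0,0,-0.005,0]
    - [1,0,0,-0.002,0]
    - [0,0,0,0,0]
    - [0,0,0,0,0]
    - [0,0,0,0,0]
    - [0,0,0,0,0]
    - [0,0,0,0,0]
    - [0,0,0,0.02,0]
    - [0,0,0,0.03,0]
    - [0,0,0,0,0]
  newtons: 30

```text
t: 9.52
tool_pos: [0.4916, -0.0816, 0.0575]
tool_rot: [2.153, 2.248, 0.017]
contact_force: [0.9, 0.2, -4.7]
opening: 0.0296
```

```bash
python3 - <<'E'
from h import *
s=ctrl.get_image("scene");t=ctrl.get_image("top")
save(s,"s4",(170,150,330,270),5);save(t,"t4",(200,150,360,220),5)
E
```

```text
(no output)
```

View pics/s4.png

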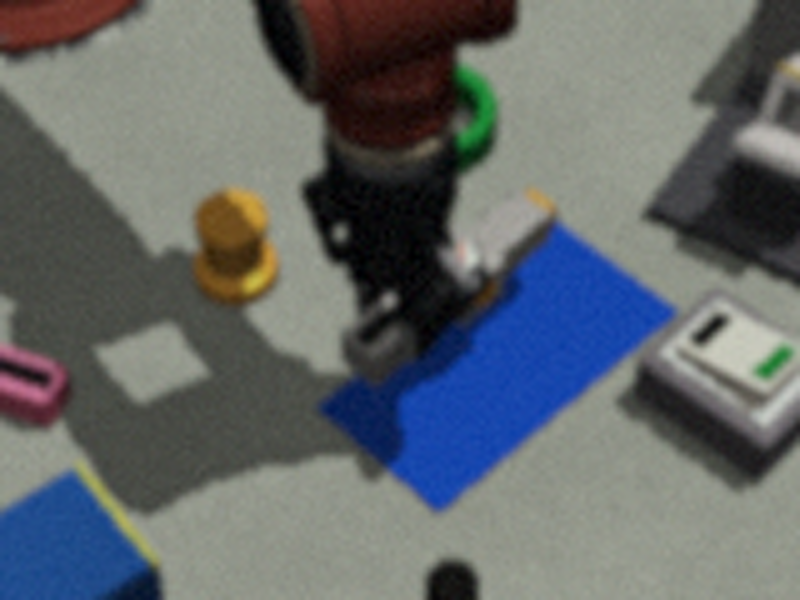

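Call:
step_arm:
  moves:
    - [0,0,0,0,0]
    - [0,0,0,0.06,0]
    - [0,0,0,0.06,0]
    - [0,0,0,0,0]
    - [0,0,0,0,0]
  newtons: 20

```text
t: 10.25
tool_pos: [0.4828, -0.079, 0.167]
tool_rot: [2.168, 2.263, 0.0]
contact_force: [-0.3, 0.6, -4.0]
opening: 0.0296
```

```bash
python3 - <<'E'
from h import *
s=ctrl.get_image("scene");t=ctrl.get_image("top")
save(s,"s5",(170,110,330,230),5);save(t,"t5",(200,150,360,220),5)
E
```

```text
(no output)
```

View pics/s5.png

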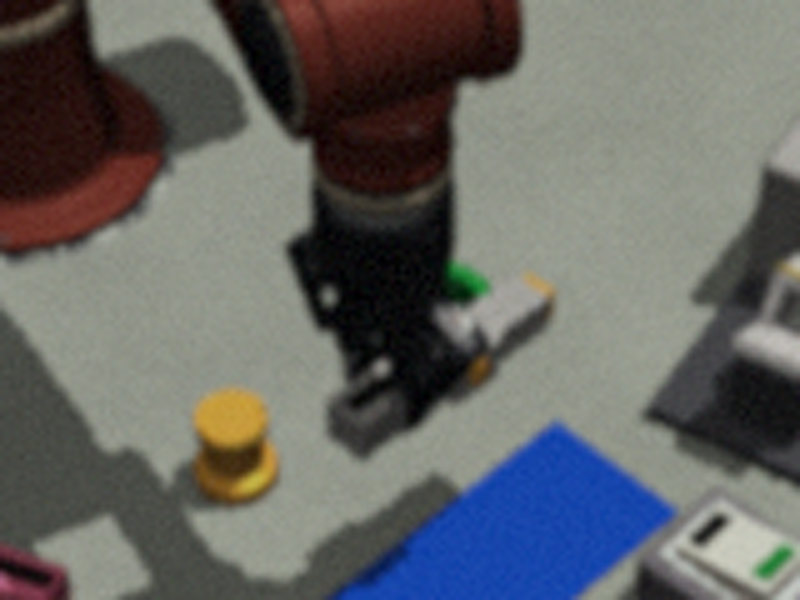

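```bash
cat > vf.py <<'E'
from h import *
from scipy.optimize import least_squares
def vfit(obs,x0,show=True):
    # x: center xyz, yaw, pitch(nose down +)
    def Rm(p):
        c,s=np.cos(p[3]),np.sin(p[3]);cp,sp=np.cos(p[4]),np.sin(p[4])
        ex=np.array([c*cp,s*cp,-sp]);ey=np.array([-s,c,0]);return np.c_[ex,ey,np.cross(ex,ey)]
    def f(p):
        R=Rm(p);r=[]
        for im,P,uv in obs:
            P=np.array(P)*1e-3; r+=list(proj(im,p[:3]+R@(P-[0,0,.0]))-uv)
        r+=list((np.array(p)-x0)/np.array([.01,.01,.01,.1,10]))
        return r
    o=least_squares(f,x0,loss="soft_l1");p=o.x
    print("center",np.round(p[:3],4),"yaw",np.degrees(p[3]).round(1),"pitchdown",np.degrees(p[4]).round(1))
    print(np.round(np.array(f(p)[:2*len(obs)]).reshape(-1,2),1).tolist());return p,Rm(p)
def C(off,sc,p): return [off[0]+p[0]/sc-0.5+0.5/sc,off[1]+p[1]/sc-.5+.5/sc]
E
python3 - <<'E'
from vf import *
s=ctrl.get_image("scene")
S=lambda p:C((170,110),5,p)
# axis pts: z relative to axis (underside -14)
obs=[(s,P,S(a)) for P,a in [((85,11,11),(527,275)),((85,-11,11),(553,290)),((85,-11,-11),(550,317)),((-85,15,16),(330,402)),((-85,-15,16),(362,425)),((-85,-15,-14),(367,455))]]
for p0 in(0,.3): vfit(obs,[.483,-.03,.175,np.radians(91.5),p0])
E
```

```text
center [ 0.4823 -0.0302  0.1723] yaw 93.5 pitchdown 6.7
[[-0.1, -0.4], [0.3, 0.1], [0.0, 0.1], [-0.4, -0.9], [1.1, -0.0], [-0.6, 1.6]]
center [ 0.4823 -0.0302  0.1723] yaw 93.5 pitchdown 6.7
[[-0.1, -0.4], [0.3, 0.1], [0.0, 0.1], [-0.4, -0.9], [1.1, -0.0], [-0.6, 1.6]]
```

Call:
step_arm:
  moves:
    - [0,0,0,-0.03,4]
    - [0,0,0,-0.03,4]
    - [0,0,0,0.06,0]
    - [0,0,0,0.06,0]
    - [0,0,0,-0.02,0]
    - [0,0,0,-0.03,0]
    - [0,0,0,-0.03,0]
    - [0,0,0,0.06,0]
    - [0,0,0,0.06,0]
    - [0,0,0,0,0]
    - [0,0,0,0,0]

```text
t: 11.78
tool_pos: [0.464, -0.0733, 0.2305]
tool_rot: [-1.973, -2.381, 0.034]
contact_force: [-0.9, 0.7, -3.3]
opening: 0.0294
```

```bash
python3 - <<'E'
from h import *
s=ctrl.get_image("scene");t=ctrl.get_image("top")
import pickle;pickle.dump((s,t),open("im6.pkl","wb"))
save(s,"s6",(170,80,330,200),5);save(t,"t6",(200,150,360,220),5)
E
```

View pics/s6.png

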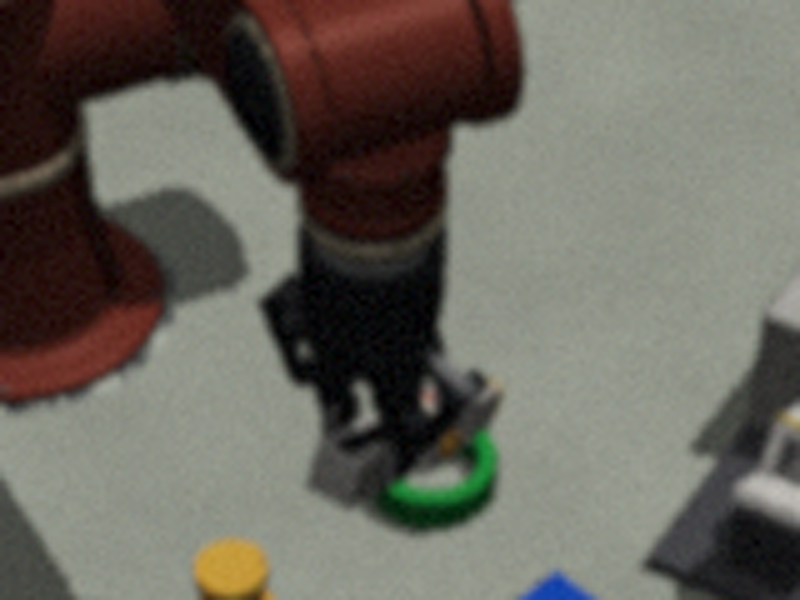

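View pics/t6.png

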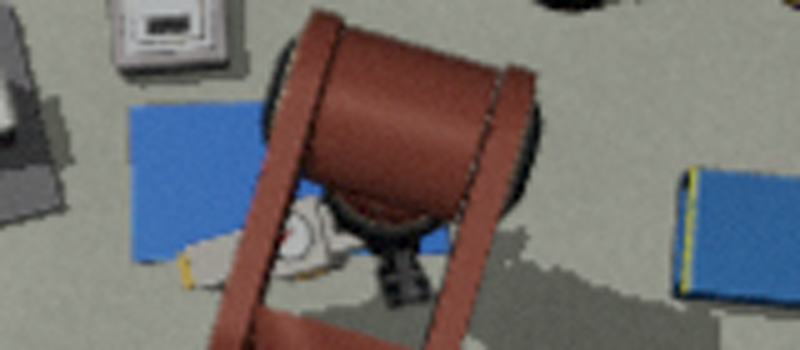

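```bash
python3 - <<'E'
from vf import *
import pickle
s,t=pickle.load(open("im6.pkl","rb"))
S=lambda p:C((170,80),5,p);T=lambda p:C((200,150),5,p)
obs=[(s,P,S(a)) for P,a in [((85,-11,11),(503,383)),((85,11,11),(488,372)),((85,-11,-11),(493,405)),((-85,15,-14),(310,487)),((-85,-15,-14),(365,507)),((-85,15,16),(326,430))]]
obs+=[(t,P,T(a)) for P,a in [((85,-11,11),(181,257)),((85,11,11),(190,290)),((77,-14,14),(190,250)),((25,-14,14),(240,236))]]
for p0 in(0.2,.6):
  p,R=vfit(obs,[.455,-.025,.225,np.radians(100.7),p0])
print("grip pt along valve", R.T@(np.array([.464,-.0733,.2305])-p[:3]))
save(s,"s6b",(225,140,285,190),10)
E
```

```text
center [ 0.4585 -0.0309  0.223 ] yaw 104.9 pitchdown 24.9
[[-0.2, -0.1], [-3.6, -0.5], [0.1, 2.1], [0.9, -0.6], [-0.7, -0.5], [-0.2, 0.9], [-1.0, 0.1], [-0.8, 0.3], [-1.3, -0.2], [3.4, -2.6]]
center [ 0.4585 -0.0309  0.223 ] yaw 104.9 pitchdown 24.9
[[-0.2, -0.1], [-3.6, -0.5], [0.1, 2.1], [0.9, -0.6], [-0.7, -0.5], [-0.2, 0.9], [-1.0, 0.1], [-0.8, 0.3], [-1.3, -0.2], [3.4, -2.6]]
grip pt along valve [-0.04162731  0.00554084 -0.0110208 ]
```

View pics/s6b.png

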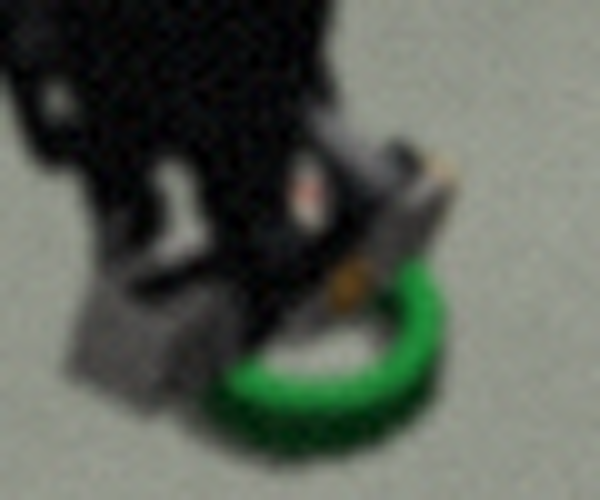

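```bash
cat > ov.py <<'E'
from h import *
def boxes(): 
    return [((25,77),14,-14,14),((77,85),11,-11,11),((-15,25),22,-14,20),((-85,-15),15,-14,16)]
def overlay(im,c,yaw,pitch,name,box,sc):
    a=im["color"][box[1]:box[3],box[0]:box[2],::-1];a=cv2.resize(a,None,fx=sc,fy=sc,interpolation=cv2.INTER_CUBIC)
    cc,s=np.cos(yaw),np.sin(yaw);cp,sp=np.cos(pitch),np.sin(pitch)
    ex=np.array([cc*cp,s*cp,-sp]);ey=np.array([-s,cc,0]);R=np.c_[ex,ey,np.cross(ex,ey)]
    for (x0,x1),w,z0,z1 in boxes():
        V=[np.array([x,y,z])*1e-3 for x in(x0,x1) for y in(-w,w) for z in(z0,z1)]
        U=[proj(im,c+R@v) for v in V];U=[((u-[box[0],box[1]]+.5)*sc).astype(int) for u in U]
        for i in range(8):
            for j in range(i):
                if bin(i^j).count("1")==1: cv2.line(a,tuple(map(int,U[i])),tuple(map(int,U[j])),(0,255,255),1)
    cv2.imwrite(f"pics/{name}.png",a)
    return a
E
python3 - <<'E'
from ov import *
import pickle
s,t=pickle.load(open("im6.pkl","rb"))
ims=[]
g=np.array([.464,-.0733,.2305])
yaw=np.radians(101)
for p in (22,28,34,40):
    # grip point in valve ~(-48,0,zg): initial TCP z~.009 -> zg=-.008+... TCP at valve z=.009-.017=-.008, pivot about pads centre 12 above tip
    th=np.radians(p);ex=np.array([np.cos(yaw)*np.cos(th),np.sin(yaw)*np.cos(th),-np.sin(th)])
    ez=np.cross(ex,[-np.sin(yaw),np.cos(yaw),0])
    c=g+[0,0,.015]+.048*ex-.007*ez
    a=overlay(s,c,yaw,th,"x",(225,140,285,190),6);b=overlay(t,c,yaw,th,"x",(225,180,285,215),6)
    ims.append(np.vstack([a,b]))
cv2.imwrite("pics/ov6.png",cv2.resize(np.vstack([np.hstack(ims[:2]),np.hstack(ims[2:])]),(720,1020))[:, :])
im=cv2.imread("pics/ov6.png");print(im.shape);cv2.imwrite("pics/ov6a.png",im[:510]);cv2.imwrite("pics/ov6b.png",im[510:])
E
```

```text
(1020, 720, 3)
```

View pics/ov6a.png

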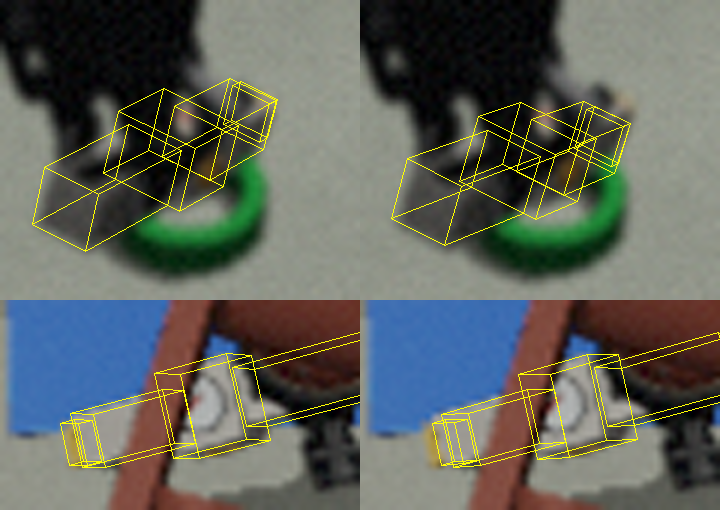

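View pics/ov6b.png

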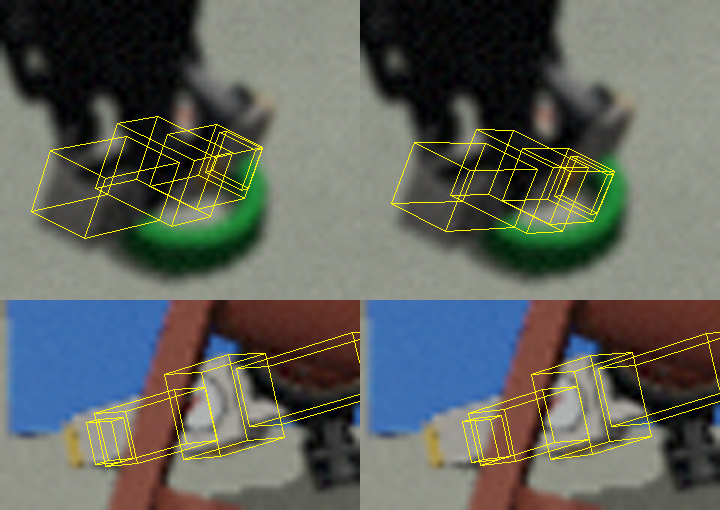

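```bash
cat > ovs.py <<'E'
from h import *
def sockov(im,p,box,sc):
    a=im["color"][box[1]:box[3],box[0]:box[2],::-1];a=cv2.resize(a,None,fx=sc,fy=sc,interpolation=cv2.INTER_CUBIC)
    c,s=np.cos(p[2]),np.sin(p[2]);q=np.radians(30)
    def W(x,y,z): return np.array([p[0]+c*x-s*y,p[1]+s*x+c*y,z])
    def K(x,y,z): x,z=x*np.cos(q)+z*np.sin(q),-x*np.sin(q)+z*np.cos(q); return W(x/1e3,y/1e3,.075+z/1e3)
    def L(A,B,col):
        u=[tuple(int(v) for v in (proj(im,X)-[box[0],box[1]]+.5)*sc) for X in(A,B)];cv2.line(a,u[0],u[1],col,1)
    Y=(0,255,255);G=(0,255,0);Rr=(0,0,255)
    ap=[K(-42,25,0),K(-42,-25,0),K(0,-25,0),K(0,25,0)]
    for i in range(4): L(ap[i],ap[(i+1)%4],Y)
    ip=[K(0,16,0),K(0,-16,0),K(0,-16,32),K(0,16,32)]
    for i in range(4): L(ip[i],ip[(i+1)%4],G)
    rf=[K(0,24.5,41),K(0,-24.5,41),K(62,-24.5,41),K(62,24.5,41)]
    for i in range(4): L(rf[i],rf[(i+1)%4],Rr)
    h=[W(.095,.075,.12),W(.095,-.075,.12),W(.215,-.075,.12),W(.215,.075,.12)]
    for i in range(4): L(h[i],h[(i+1)%4],Y)
    return a
if __name__=="__main__":
    import pickle
    s,t=pickle.load(open("im0.pkl","rb"))
    p=(.5654,.2054,1.8069)
    cv2.imwrite("pics/so.png",np.hstack([sockov(s,p,(305,115,385,195),5),sockov(t,p,(115,145,215,215),4)[:,:]] if False else [sockov(s,p,(305,115,385,195),5)]))
    cv2.imwrite("pics/to.png",sockov(t,p,(115,145,215,215),7))
    cv2.imwrite("pics/so.png",sockov(s,p,(305,115,385,195),7))
E
python3 ovs.py
```

```text
(no output)
```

View pics/to.png

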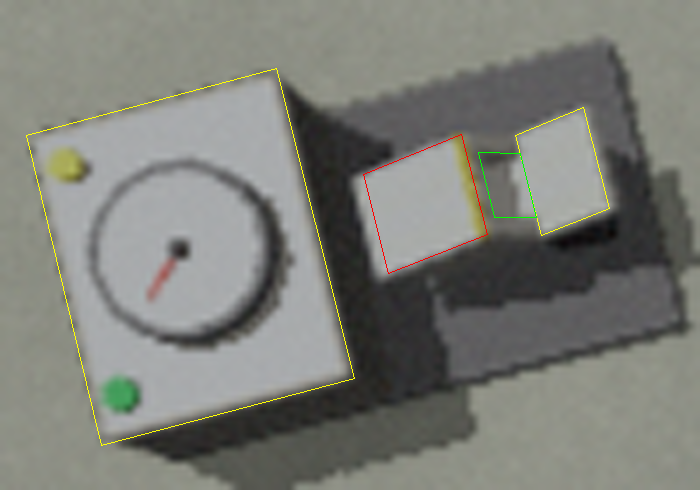

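View pics/so.png

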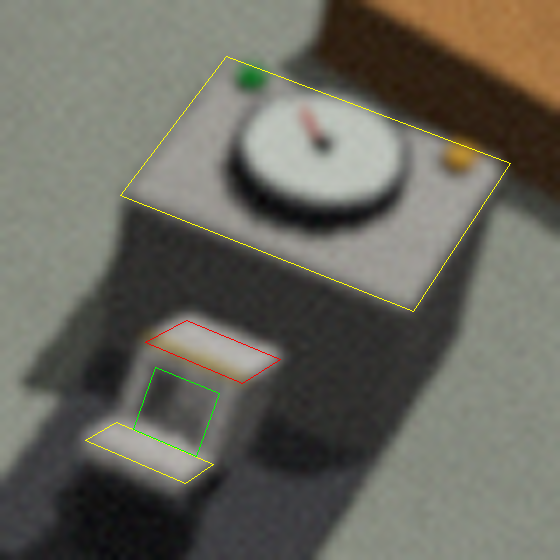

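```bash
cat > plan.py <<'E'
import numpy as np
p=(.5654,.2054,1.8069)
h=np.array([np.cos(p[2]),np.sin(p[2]),0]);up=np.array([0,0,1.])
q=np.radians(30);ex=h*np.cos(q)-up*np.sin(q);ez=h*np.sin(q)+up*np.cos(q)
O=np.array([p[0],p[1],.075])
def tcp(sh,n=16,gx=.048):
    c=O+ex*(sh-25)/1e3+ez*n/1e3
    return c-[0,0,.015]-gx*ex+.007*ez
if __name__=="__main__":
    print("ex",ex)
    for sh in (-95,-75,-60,-40,-20,0): print(sh,tcp(sh).round(4))
E
python3 plan.py
```

```text
ex [-0.20257736  0.84199906 -0.5       ]
-95 [0.5967 0.0751 0.1639]
-75 [0.5927 0.092  0.1539]
-60 [0.5897 0.1046 0.1464]
-40 [0.5856 0.1214 0.1364]
-20 [0.5815 0.1383 0.1264]
0 [0.5775 0.1551 0.1164]
```

Call:
step_arm:
  moves:
    - [0,0.01,0.01,0,1.5]
    - [0,0.03,0.03,0,1.3]
    - [0,0.04,0.04,0,0]
    - [0,0.03,0.03,-0.01,0]
    - [0,0.015,0.015,-0.02,0]
    - [0,0,0,-0.03,0]
    - [0,0,0,0.06,0]
    - [0,0,0,0.02,0]
    - [0,0,0,0,0]
    - [0,0,0,0,0]

```text
t: 13.12
tool_pos: [0.5888, 0.0638, 0.2306]
tool_rot: [-1.887, -2.422, 0.056]
contact_force: [-0.6, 0.1, -3.5]
opening: 0.0294
```

```bash
cat > chk.py <<'E'
import sys,pickle
from ov import *
n=sys.argv[1]
s=ctrl.get_image("scene");t=ctrl.get_image("top");pickle.dump((s,t),open(f"im{n}.pkl","wb"))
o=ctrl.get_obs();g=o["tool_pos"];rv=o["tool_rot"]
from scipy.spatial.transform import Rotation as Ro
jy=Ro.from_rotvec(rv).as_matrix();print(g.round(4),"tool z",jy[:,2].round(3))
a=np.arctan2(jy[1,1],jy[0,1]);yaw=a+np.pi/2
while yaw<0: yaw+=np.pi
yaw%=np.pi
print("jaw heading",np.degrees(yaw).round(1))
ims=[]
for p in map(float,sys.argv[2].split(",")):
    th=np.radians(p);ex=np.array([np.cos(yaw)*np.cos(th),np.sin(yaw)*np.cos(th),-np.sin(th)])
    ez=np.cross(ex,[-np.sin(yaw),np.cos(yaw),0]);c=g+[0,0,.015]+.048*ex-.007*ez
    us=proj(s,c).astype(int);ut=proj(t,c).astype(int)
    f=lambda u,w,hh:(max(u[0]-w,0),max(u[1]-hh,0),min(u[0]+w,512),min(u[1]+hh,384))
    A=overlay(s,c,yaw,th,"x",f(us,32,28),6);B=overlay(t,c,yaw,th,"x",f(ut,32,18),6)
    ims.append(np.vstack([A,B]))
cv2.imwrite(f"pics/c{n}.png",np.hstack(ims))
E
python3 chk.py 7 25,32
```

```text
[0.5884 0.0636 0.2302] tool z [-0.079  0.015 -0.997]
jaw heading 104.2
```

View pics/c7.png

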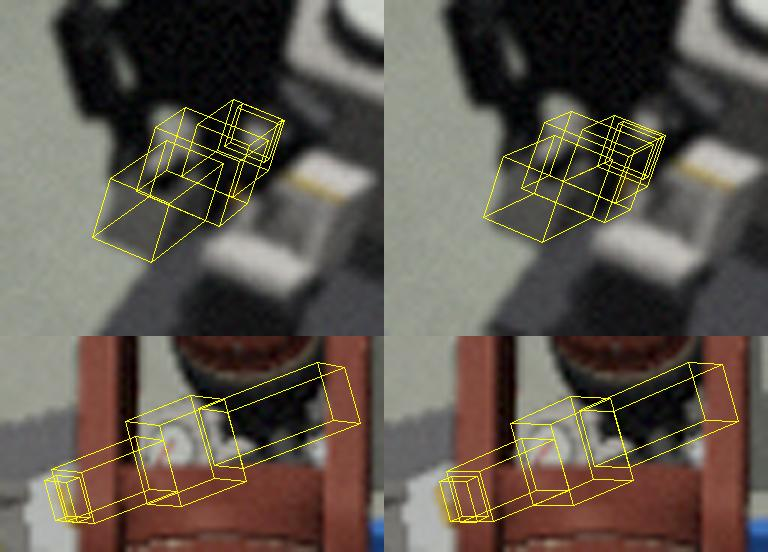

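```bash
cat > chk.py <<'E'
import sys,pickle
from h import *
from ov import boxes
from scipy.spatial.transform import Rotation as Ro
def valve_pose(o,pitch,gx=.048,gz=.007,piv=.015):
    R=Ro.from_rotvec(o["tool_rot"]).as_matrix();zt=-R[:,2];j=R[:,1]
    x0=np.cross(j,zt)
    if x0[1]<0: x0=-x0
    ey=np.cross(zt,x0)
    th=np.radians(pitch);ex=x0*np.cos(th)-zt*np.sin(th);ez=np.cross(ex,ey)
    return o["tool_pos"]+piv*zt+gx*ex-gz*ez, np.c_[ex,ey,ez]
def ovl(im,c,R,box,sc):
    a=im["color"][box[1]:box[3],box[0]:box[2],::-1];a=cv2.resize(a,None,fx=sc,fy=sc,interpolation=cv2.INTER_CUBIC)
    for (x0,x1),w,z0,z1 in boxes():
        V=[np.array([x,y,z])*1e-3 for x in(x0,x1) for y in(-w,w) for z in(z0,z1)]
        U=[((proj(im,c+R@v)-[box[0],box[1]]+.5)*sc).astype(int) for v in V]
        for i in range(8):
            for j in range(i):
                if bin(i^j).count("1")==1: cv2.line(a,tuple(map(int,U[i])),tuple(map(int,U[j])),(0,255,255),1)
    return a
if __name__=="__main__":
    n=sys.argv[1]
    try: s,t,o=pickle.load(open(f"im{n}.pkl","rb"))
    except Exception:
        s=ctrl.get_image("scene");t=ctrl.get_image("top");o=ctrl.get_obs();pickle.dump((s,t,o),open(f"im{n}.pkl","wb"))
    R=Ro.from_rotvec(o["tool_rot"]).as_matrix()
    print(o["t"],o["tool_pos"].round(4),"tool z",R[:,2].round(3),"jaw",np.degrees(np.arctan2(R[1,1],R[0,1])).round(1))
    ps=[float(v) for v in sys.argv[2].split(",")]
    c,_=valve_pose(o,ps[0]);us=proj(s,c).astype(int);ut=proj(t,c).astype(int)
    f=lambda u,w,hh:(max(u[0]-w,0),max(u[1]-hh,0),min(u[0]+w,512),min(u[1]+hh,384))
    cols=[]
    for p in [None]+ps:
        if p is None:
            b=f(us,24,24);A=cv2.resize(s["color"][b[1]:b[3],b[0]:b[2],::-1],None,fx=5,fy=5,interpolation=2)
            b=f(ut,24,20);B=cv2.resize(t["color"][b[1]:b[3],b[0]:b[2],::-1],None,fx=5,fy=5,interpolation=2)
        else:
            c,Rv=valve_pose(o,p);A=ovl(s,c,Rv,f(us,24,24),5);B=ovl(t,c,Rv,f(ut,24,20),5)
        cols.append(np.vstack([A,B]))
    cv2.imwrite(f"pics/c{n}.png",np.hstack(cols))
E
sed -i 's/im7/im7/' chk.py; rm -f im7.pkl; python3 chk.py 7 25,32
```

```text
13.325 [0.5884 0.0635 0.2306] tool z [-0.079  0.015 -0.997] jaw 14.2
```

View pics/c7.png

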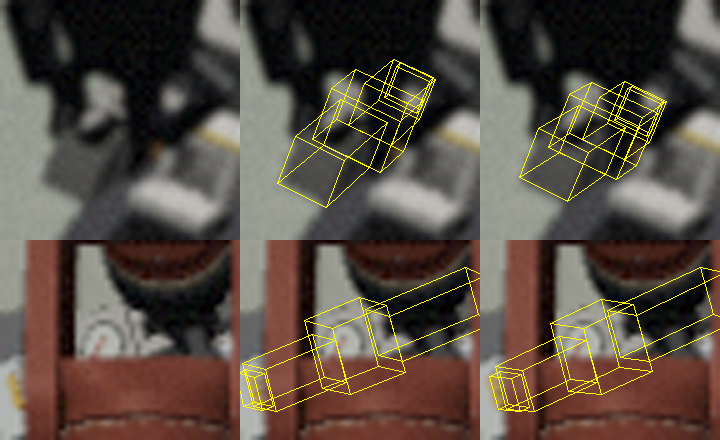

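Call:
step_arm:
  moves:
    - [0,-0.005,-0.02,0.01,0]
    - [0,-0.005,-0.03,0.015,0]
    - [0,0,-0.02,0.01,0]
    - [0,0,-0.01,0,0]
    - [0,0,0,-0.02,0]
    - [0,0,0,-0.04,0]
    - [0,0,0,-0.045,0]
    - [0,0,0,0,0]
    - [0,0,0,0,0]

```text
t: 14.45
tool_pos: [0.5752, -0.0195, 0.1541]
tool_rot: [-1.884, -2.418, 0.059]
contact_force: [-0.5, -1.3, -3.1]
opening: 0.0296
```

```bash
python3 chk.py 8 25,32
```

```text
14.55 [ 0.5752 -0.0196  0.1544] tool z [-0.083  0.016 -0.996] jaw 14.2
```

View pics/c8.png

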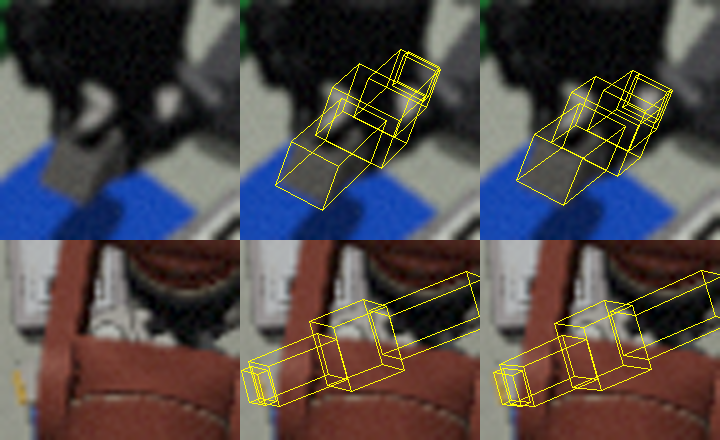

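```bash
cat > fitp.py <<'E'
from chk import *
from scipy.optimize import least_squares
def fitp(n,sp,tp,ps0=25):
    s,t,o=pickle.load(open(f"im{n}.pkl","rb"))
    c,_=valve_pose(o,ps0);us=proj(s,c).astype(int);ut=proj(t,c).astype(int)
    bs=(us[0]-24,us[1]-24);bt=(ut[0]-24,ut[1]-20)
    obs=[(s,P,np.array(bs)+np.array(a)/5-.4) for P,a in sp]+[(t,P,np.array(bt)+np.array(a)/5-.4) for P,a in tp]
    def f(q):
        c,R=valve_pose(o,q[0],q[1],q[2]);c=c+[q[3],0,0];r=[]
        for im,P,uv in obs: r+=list(proj(im,c+R@(np.array(P)*1e-3))-uv)
        return r+[(q[1]-.048)/.006,(q[2]-.007)/.004,q[3]/.003]
    q=least_squares(f,[28,.048,.007,0]).x
    print(q.round(4));print(np.round(f(q)[:-3],1).reshape(-1,2).tolist());return q
if __name__=="__main__":
    fitp(8,[((-85,15,-14),(42,182)),((-85,-15,-14),(85,205)),((-85,15,16),(58,138))],[((85,-11,0),(13,370)),((85,11,0),(20,404)),((77,0,11),(26,385))])
    fitp(7,[((-85,15,-14),(45,180)),((-85,-15,-14),(90,197)),((-85,15,16),(62,130))],[((85,-11,0),(7,375)),((85,11,0),(15,408)),((77,0,11),(20,388))])
E
python3 fitp.py
```

```text
[ 5.87359e+01  2.14500e-01  2.22000e-02 -6.30000e-02]
[[-6.4, -4.5], [-6.9, -4.9], [-5.2, -4.0], [-1.4, -16.0], [-1.3, -17.1], [-4.9, -16.3]]
[ 5.85571e+01  2.11600e-01  8.10000e-03 -5.92000e-02]
[[-6.9, -4.1], [-7.4, -3.4], [-5.9, -2.6], [-1.3, -15.1], [-1.3, -15.7], [-5.0, -14.9]]
```

```bash
sed -i 's|np.array(bt)+np.array(a)/5-.4|np.array(bt)+(np.array(a)-[0,240])/5-.4|' fitp.py; python3 fitp.py
```

```text
[2.96132e+01 5.02000e-02 6.80000e-03 1.30000e-03]
[[-0.6, -0.0], [0.2, 0.2], [-0.3, -0.3], [0.4, 0.4], [0.7, -0.1], [-1.2, -0.5]]
[2.94203e+01 5.05000e-02 5.60000e-03 1.20000e-03]
[[-0.6, -0.5], [0.2, 0.8], [-0.2, -0.2], [0.5, 0.2], [0.7, 0.1], [-1.3, -0.3]]
```

Call:
step_arm:
  moves:
    - [0,0,0,0.005,0]
    - [0,0,0,0.015,0]
    - [0,0,0,0.025,0]
    - [0,0,0,0.03,0]
    - [0,0,0,0.02,0]
    - [0,0,0,0.01,0]
    - [0,0,0,0.0,0]
    - [0,0,0,-0.06,0]
    - [0,0,0,-0.05,0]
    - [0,0,0,0,0]
    - [0,0,0,0,0]
  newtons: 80

```text
t: 15.92
tool_pos: [0.5776, -0.0199, 0.1614]
tool_rot: [-1.892, -2.428, 0.048]
contact_force: [-0.3, -0.2, -3.3]
opening: 0.0284
```

Call:
step_arm:
  moves:
    - [0,0,0,0.01,0]
    - [0,0,0,0.025,0]
    - [0,0,0,0.035,0]
    - [0,0,0,0.025,0]
    - [0,0,0,0.01,0]
    - [0,0,0,0,0]
    - [0,0,0,-0.0625,0]
    - [0,0,0,-0.0625,0]
    - [0,0,0,0,0]
    - [0,0,0,0.01,0]
    - [0,0,0,0.025,0]
    - [0,0,0,0.035,0]
    - [0,0,0,0.03,0]
    - [0,0,0,0.01,0]
    - [0,0,0,0,0]
    - [0,0,0,-0.0625,0]
    - [0,0,0,-0.05,0]
    - [0,0,0,0,0]
    - [0,0,0,0,0]

```text
t: 18.3
tool_pos: [0.5871, -0.0212, 0.1791]
tool_rot: [-1.919, -2.464, 0.011]
contact_force: [0.4, 0.1, -2.7]
opening: 0.0281
```

```bash
python3 chk.py 9 25,30
```

```text
18.4 [ 0.5873 -0.0213  0.1794] tool z [-0.019  0.006 -1.   ] jaw 14.2
```

View pics/c9.png

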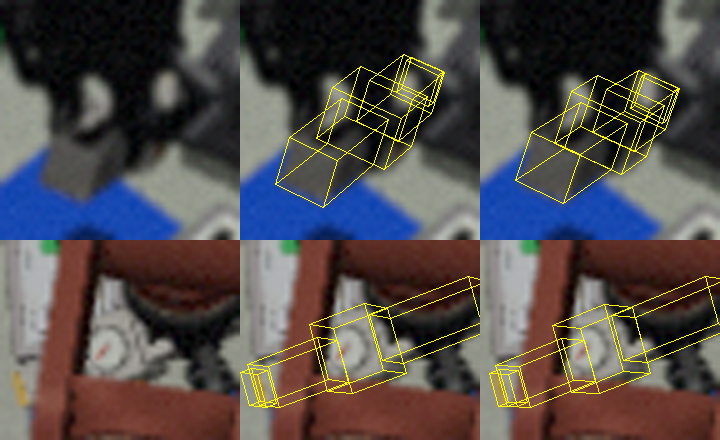

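```bash
python3 - <<'E'
from fitp import *
q=fitp(9,[((-85,15,-14),(42,180)),((-85,-15,-14),(85,202)),((-85,15,16),(57,135))],[((85,-11,0),(13,372)),((85,11,0),(20,406)),((77,0,11),(26,388)),((25,-22,10),(80,305))])
s,t,o=pickle.load(open("im9.pkl","rb"))
c,R=valve_pose(o,q[0],q[1],q[2]);c=c+[q[3],0,0]
import plan
d=c-o["tool_pos"];print("center-tcp",d.round(4),"yaw",np.degrees(np.arctan2(R[1,0],R[0,0])))
for sh in (-110,-80,-50,-20,0):
    C=plan.O+plan.ex*(sh-25)/1e3+plan.ez*.016; print(sh,(C-d).round(4),(C-d-o["tool_pos"]).round(4))
E
```

```text
[2.87371e+01 4.74000e-02 5.10000e-03 2.60000e-03]
[[-0.6, 0.2], [0.5, 0.4], [-0.5, -0.4], [0.4, -0.5], [0.8, -0.9], [-1.1, -1.4], [-0.3, 3.3]]
center-tcp [-0.0072  0.0381 -0.0118] yaw 104.68501764006199
-110 [0.5981 0.0615 0.1682] [ 0.0108  0.0827 -0.0112]
-80 [0.592  0.0867 0.1532] [ 0.0048  0.108  -0.0262]
-50 [0.5859 0.112  0.1382] [-0.0013  0.1332 -0.0412]
-20 [0.5799 0.1372 0.1232] [-0.0074  0.1585 -0.0562]
0 [0.5758 0.1541 0.1132] [-0.0115  0.1753 -0.0662]
```

Call:
step_arm:
  moves:
    - [0,0.002,0.015,0,-1]
    - [0,0.003,0.025,0,0]
    - [0,0.003,0.025,0,0]
    - [0,0.002,0.012,0,0]
    - [0,0,0.003,-0.004,0]
    - [0,0,0,0,0]
  newtons: 50

```text
t: 19.15
tool_pos: [0.6033, 0.0593, 0.1874]
tool_rot: [-1.952, -2.457, -0.004]
contact_force: [-0.3, -1.1, -3.9]
opening: 0.0284
```

```bash
python3 - <<'E'
from h import *
o=ctrl.get_obs();print(o["tool_pos"],o["tool_rot"])
s=ctrl.get_image("scene");t=ctrl.get_image("top")
save(s,"s10",(285,110,385,200),7);save(t,"t10",(150,140,260,210),6)
E
```

```text
[0.60330065 0.05928954 0.18744841] [-1.95249609 -2.45747232 -0.00394453]
```

View pics/s10.png

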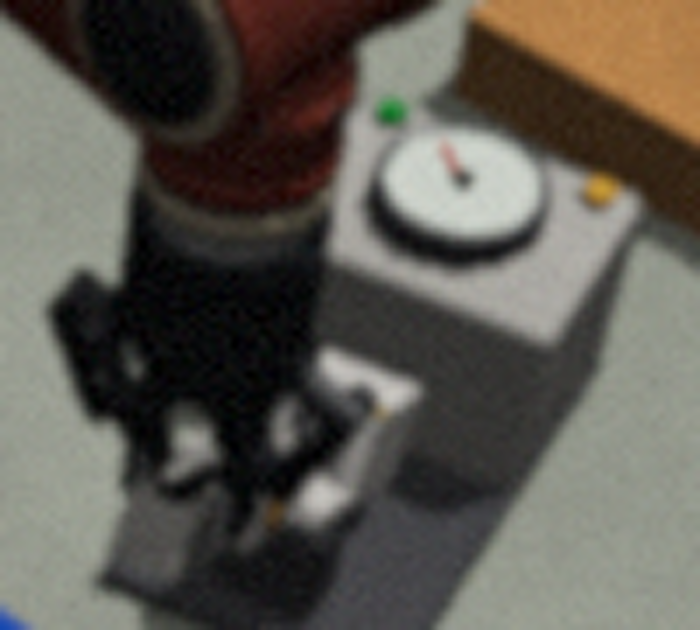

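View pics/t10.png

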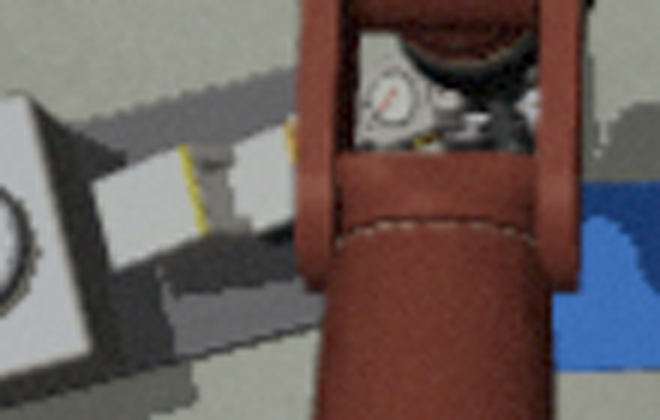

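Call:
step_arm:
  moves:
    - [0,-0.003,0,-0.008,0]
    - [0,-0.003,0,-0.007,0]
    - [0,0,0,0,0]

```text
t: 19.62
tool_pos: [0.5964, 0.0577, 0.1707]
tool_rot: [-1.955, -2.454, -0.003]
contact_force: [-0.9, -0.5, -2.5]
opening: 0.0283
```

```bash
python3 chk.py 11 25,29; python3 - <<'E'
from h import *
import pickle
s,t,o=pickle.load(open("im11.pkl","rb"))
save(s,"s11",(285,110,385,200),7);save(t,"t11",(150,140,260,210),7)
E
```

```text
19.725 [0.5971 0.0578 0.1717] tool z [-0.     0.004 -1.   ] jaw 12.9
```

View pics/t11.png

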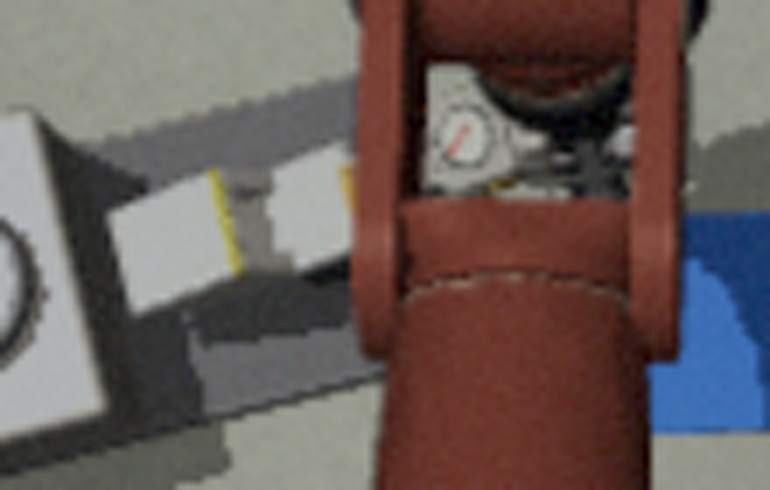

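View pics/c11.png

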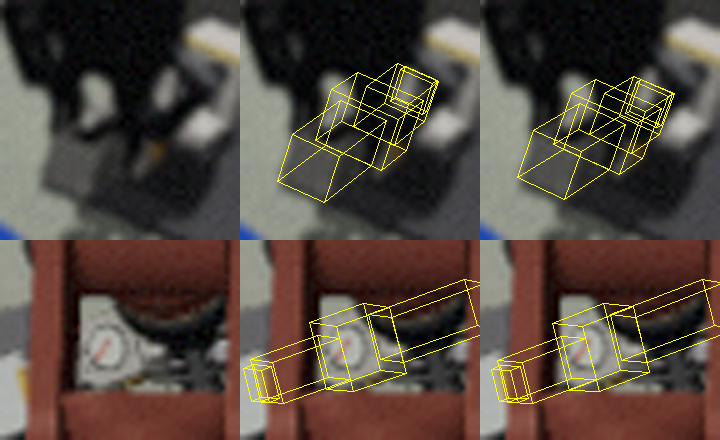

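View pics/s11.png

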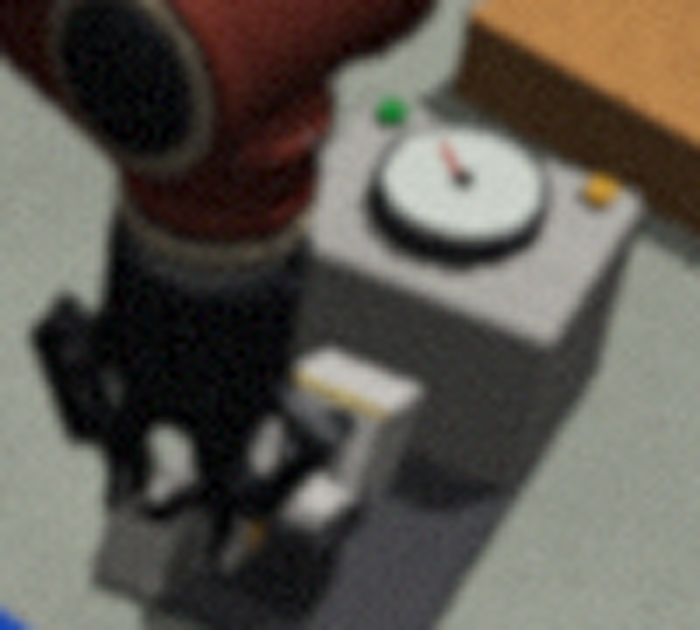

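```bash
python3 - <<'E'
from fitp import *
import plan
s,t,o=pickle.load(open("im11.pkl","rb"))
off=lambda u:((u-[150,140]+.5)*7).round(1)
c,R=valve_pose(o,28.7,.0474,.0051);c=c
for nm,cc,RR in [("tool",c,R),("plan",plan.O+plan.ex*(-139)/1e3+plan.ez*.016,np.c_[plan.ex,np.cross(plan.ez,plan.ex),plan.ez])]:
    print(nm,cc.round(4),[off(proj(t,cc+RR@(np.array(P)*1e-3))) for P in [(5,0,24),(85,-11,11),(85,11,11),(77,-14,14),(25,-22,20),(-15,-22,20)]])
print([off(proj(t,plan.O+plan.ex*a)) for a in(-.042,0)],ctrl.get_obs()["tool_pos"])
E
```

```text
tool [0.5883 0.096  0.1596] [array([457.9, 134.9]), array([328.4, 166.3]), array([339.7, 211.9]), array([336.7, 154.6]), array([415.4, 102.3]), array([487. ,  74.5])]
plan [0.5917 0.0961 0.1584] [array([456.8, 128.7]), array([330.9, 161.7]), array([342.6, 207. ]), array([338.7, 149.9]), array([414.8,  96.7]), array([484.8,  68. ])]
[array([351.7, 193.2]), array([283.7, 220.2])] [0.59707084 0.05778457 0.1717231 ]
```

```bash
python3 - <<'E'
from fitp import *
from ovs import sockov
s,t,o=pickle.load(open("im11.pkl","rb"))
p=(.5654,.2054,1.8069)
a=sockov(t,p,(160,145,225,190),12)
c,R=valve_pose(o,28.7,.0434,.0051)
b=ovl(t,c,R,(160,145,225,190),12)
cv2.imwrite("pics/o11a.png",a);cv2.imwrite("pics/o11b.png",b)
E
```

```text
(no output)
```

View pics/o11a.png

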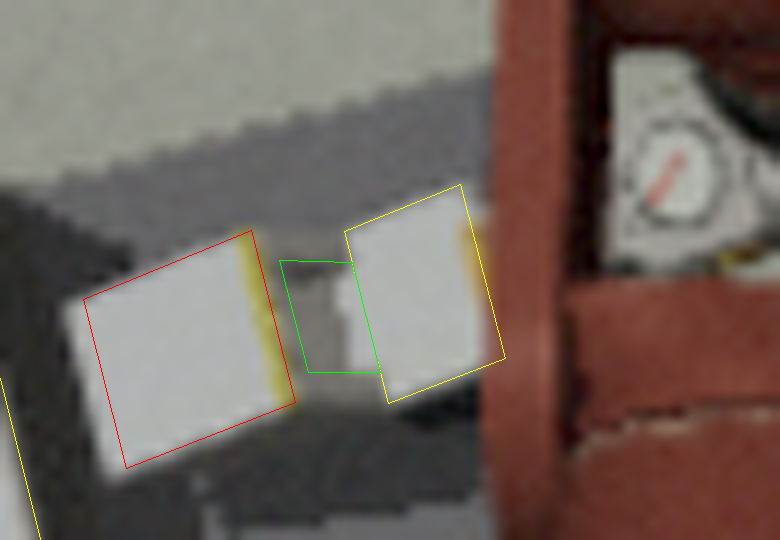

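View pics/o11b.png

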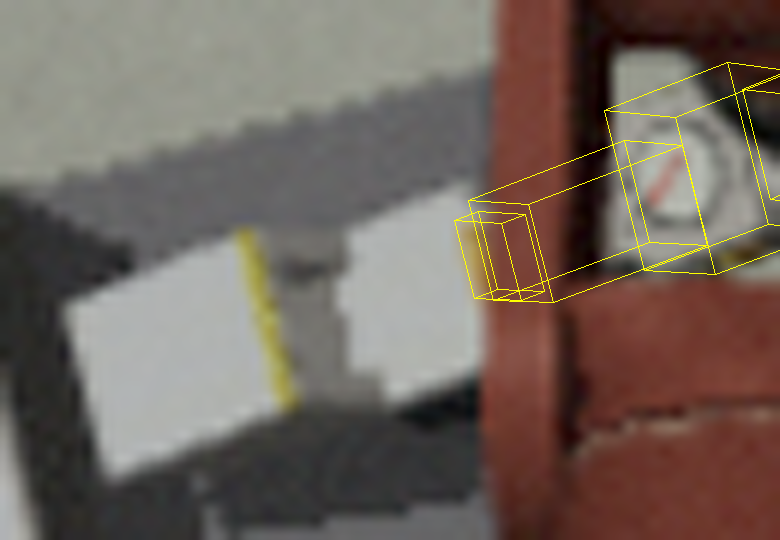

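```bash
cat > sf.py <<'E'
from chk import *
import plan
def rep(o,pitch=28.7,gx=.0434,gz=.0051):
    c,R=valve_pose(o,pitch,gx,gz)
    F=np.c_[plan.ex,np.cross(plan.ez,plan.ex),plan.ez]
    f=lambda P:(F.T@(c+R@(np.array(P)*1e-3)-plan.O)*1e3).round(1)
    print("nose",f((85,0,0)),"inlet start",f((77,0,0)),"shoulder",f((25,0,0)),"centre",f((0,0,0)), "ang",np.degrees(np.arccos((R[:,0]@F[:,0]))).round(1))
if __name__=="__main__":
    o=ctrl.get_obs();print(o["t"],o["tool_pos"].round(4),o["tool_rot"].round(3),o["contact_force"].round(1),o["opening"]);rep(o)
E
python3 sf.py
```

```text
19.725 [0.5971 0.0578 0.1717] [-1.956 -2.456 -0.004] [ 0.  -0.  -2.3] 0.02866911243262074
nose [-58.1   2.6  19.5] inlet start [-66.1   2.6  19.3] shoulder [-118.1    3.1   18. ] centre [-143.1    3.4   17.3] ang 1.6
```

Call:
step_arm:
  moves:
    - [0,0.001,0.009,-0.007,0]
    - [0,-0.002,0.0085,-0.006,0]
    - [0,-0.002,0.0085,-0.005,0]
    - [0,-0.002,0.0085,-0.005,0]
    - [0,0,0,0,0]

```text
t: 20.35
tool_pos: [0.6019, 0.0696, 0.1726]
tool_rot: [1.918, 2.425, -0.045]
contact_force: [-0.4, 0.5, -3.8]
opening: 0.0283
```

```bash
python3 sf.py; python3 - <<'E'
from h import *
import pickle
s=ctrl.get_image("scene");t=ctrl.get_image("top")
pickle.dump((s,t,ctrl.get_obs()),open("im12.pkl","wb"))
save(s,"s12",(285,110,385,200),7);save(t,"t12",(160,145,225,190),12)
E
```

```text
20.35 [0.6019 0.0696 0.1726] [ 1.918  2.425 -0.045] [-0.4  0.5 -3.8] 0.028270145155658347
nose [-49.2  -4.6  18.1] inlet start [-57.1  -4.5  18.4] shoulder [-109.1   -4.2   20.2] centre [-134.1   -4.    21. ] ang 2.0
```

View pics/s12.png

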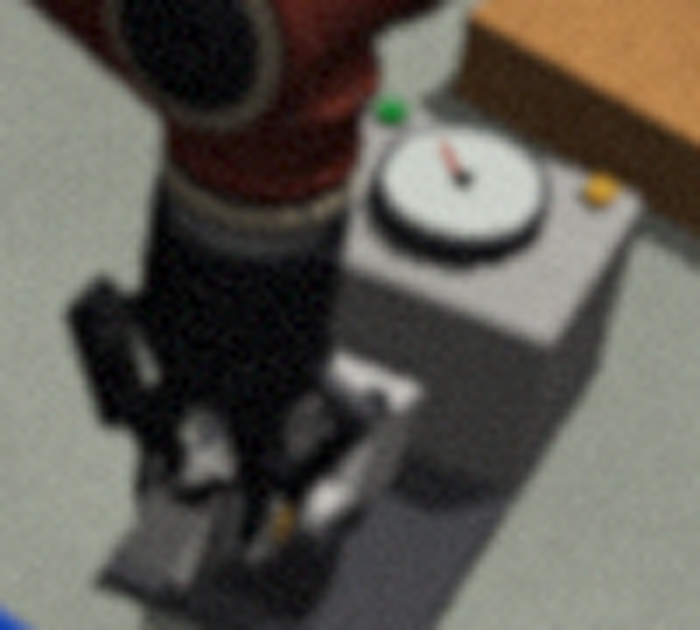

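View pics/t12.png

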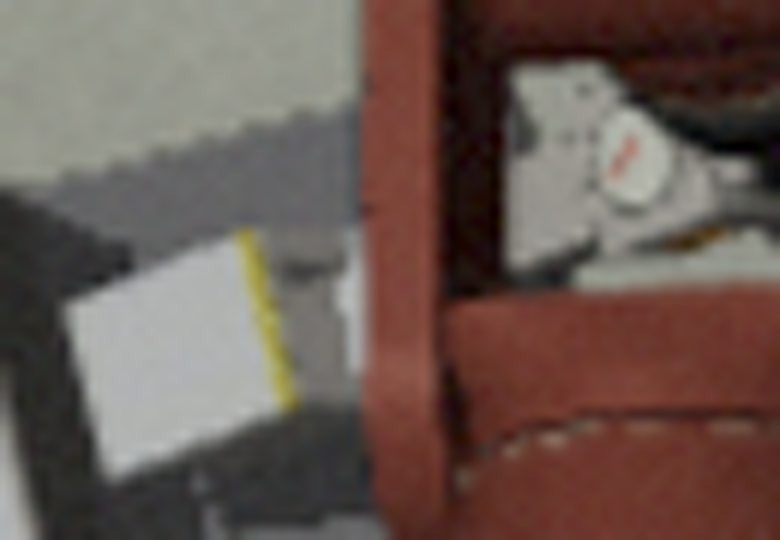

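```bash
python3 - <<'E'
from vf import *
import pickle
s,t=pickle.load(open("im3.pkl","rb"))
save(s,"s3k",(235,190,290,240),14)
p=np.array([.4897,-.0317,.017]);yaw=np.radians(91.3)
ex=np.array([np.cos(yaw),np.sin(yaw),0]);ey=np.array([-ex[1],ex[0],0]);R=np.c_[ex,ey,[0,0,1]]
off=lambda P:((proj(s,p+R@(np.array(P)*1e-3))-[235,190]+.5)*14).round()
for P in [(0,0,20),(5,0,20),(25,-22,20),(25,-22,-14),(-15,-22,20),(-15,-22,-14),(0,-22,0),(5,-22,0),(-85,-15,16),(85,-11,11)]: print(P,off(P))
E
```

```text
(0, 0, 20) [354. 318.]
(5, 0, 20) [370. 306.]
(25, -22, 20) [502. 309.]
(25, -22, -14) [498. 401.]
(-15, -22, 20) [379. 411.]
(-15, -22, -14) [378. 502.]
(0, -22, 0) [424. 427.]
(5, -22, 0) [439. 414.]
(-85, -15, 16) [134. 588.]
(85, -11, 11) [642. 161.]
```

View pics/s3k.png

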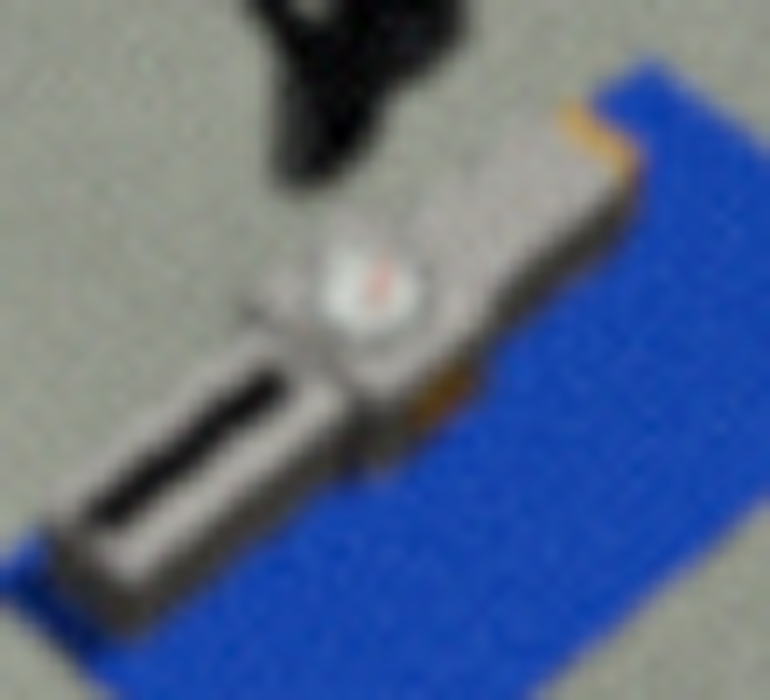

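```bash
python3 - <<'E'
from h import *
import pickle
for n in (11,12):
    s,t,o=pickle.load(open(f"im{n}.pkl","rb")); save(s,f"z{n}",(290,160,345,205),14)
E
```

```text
(no output)
```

View pics/z11.png

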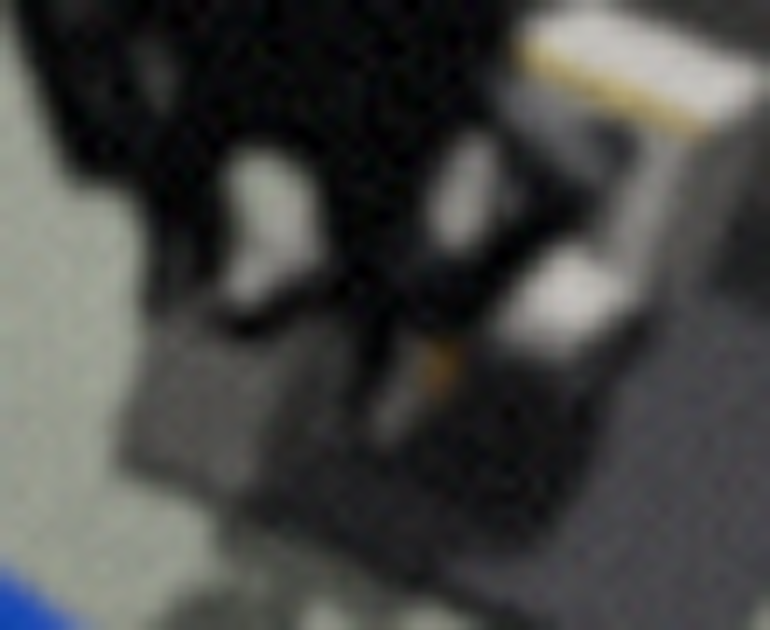

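View pics/z12.png

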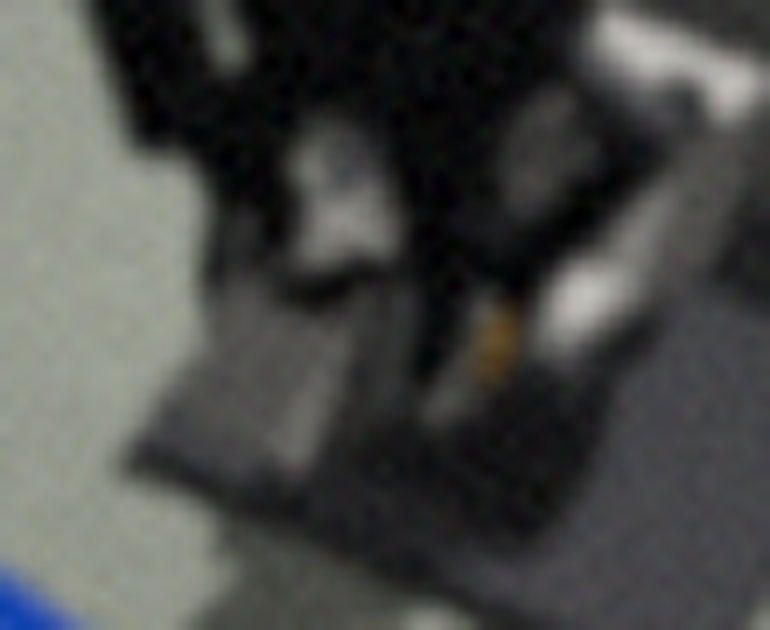

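```bash
cat > fit11.py <<'E'
from chk import *
from scipy.optimize import least_squares
def go(n,sp,tp,free_roll=False,gx0=.047):
    s,t,o=pickle.load(open(f"im{n}.pkl","rb"))
    obs=[(s,P,np.array([290,160])+np.array(a)/14-.5) for P,a in sp]+[(t,P,np.array([160,145])+np.array(a)/12-.5) for P,a in tp]
    def pose(q):
        c,R=valve_pose(o,q[0],q[1],q[2]);
        Rr=Ro.from_rotvec(R[:,0]*q[4]).as_matrix()@Ro.from_rotvec([0,0,q[5]]).as_matrix()
        return c+R[:,1]*q[3],Rr@R
    def f(q):
        c,R=pose(q);r=[]
        for im,P,uv in obs: r+=list(proj(im,c+R@(np.array(P)*1e-3))-uv)
        w=.3 if free_roll else .02
        return r+[(q[1]-gx0)/.005,(q[2]-.006)/.004,q[3]/.002,q[4]/w,q[5]/w]
    q=least_squares(f,[28,gx0,.006,0,0,0]).x
    print("pitch,gx,gz,dy,roll,yaw",q.round(4));print(np.round(f(q)[:-5],1).reshape(-1,2).tolist())
    import plan
    c,R=pose(q);F=np.c_[plan.ex,np.cross(plan.ez,plan.ex),plan.ez]
    g=lambda P:(F.T@(c+R@(np.array(P)*1e-3)-plan.O)*1e3).round(1)
    print("nose",g((85,0,0)),"shoulder",g((25,0,0)),"centre",g((0,0,0)),"ang",np.degrees(np.arccos(R[:,0]@F[:,0])).round(1))
    return o,q,c,R
if __name__=="__main__":
    go(11,[((5,-23,3),(440,368)),((-85,-15,-14),(250,500)),((-85,15,16),(150,318))],[((5,0,28),(680,172)),((5,23,3),(740,258)),((85,-11,11),(460,220)),((85,11,11),(478,300))])
    go(12,[((5,-23,3),(500,345)),((-85,-15,-14),(290,475)),((-85,15,16),(220,300))],[((5,0,28),(635,158)),((5,23,3),(700,240))],True)
E
python3 fit11.py
```

```text
pitch,gx,gz,dy,roll,yaw [ 3.10787e+01  4.68000e-02  8.60000e-03 -6.00000e-04 -1.10000e-03
  1.50000e-03]
[[0.6, -0.7], [-0.9, 0.5], [0.1, -0.4], [-1.0, -0.2], [0.3, -0.2], [0.3, 0.3], [0.4, 0.1]]
nose [-55.    2.1  10.7] shoulder [-115.     2.6   11.6] centre [-140.     2.8   12. ] ang 1.0
pitch,gx,gz,dy,roll,yaw [2.91782e+01 4.45000e-02 8.70000e-03 0.00000e+00 2.67000e-02 1.71000e-02]
[[-0.2, -0.1], [0.5, 0.7], [-0.5, -0.8], [-0.9, -0.2], [0.3, 0.0]]
nose [-46.9  -3.2  13.2] shoulder [-106.8   -3.7   15.6] centre [-131.8   -3.8   16.6] ang 2.3
```

Call:
step_arm:
  moves:
    - [0,0,-0.01,0.01,0]
    - [0,0,-0.02,0.02,0]
    - [0,0,-0.02,0.03,0]
    - [0,0,-0.01,0.02,0]
    - [0,0,0,0.01,0]
    - [0,0,0,0,0]
    - [0,0,0,-0.0625,0]
    - [0,0,0,-0.045,0]
    - [0,0,0,0,0]
    - [0,0,0,0,0]
  newtons: 80

```text
t: 21.7
tool_pos: [0.5995, 0.0095, 0.1548]
tool_rot: [1.918, 2.432, -0.043]
contact_force: [1.0, -0.9, -2.6]
opening: 0.0281
```

```bash
python3 chk.py 13 25,30
```

```text
21.8 [0.5996 0.0094 0.1553] tool z [ 0.018 -0.049 -0.999] jaw 13.5
```

View pics/c13.png

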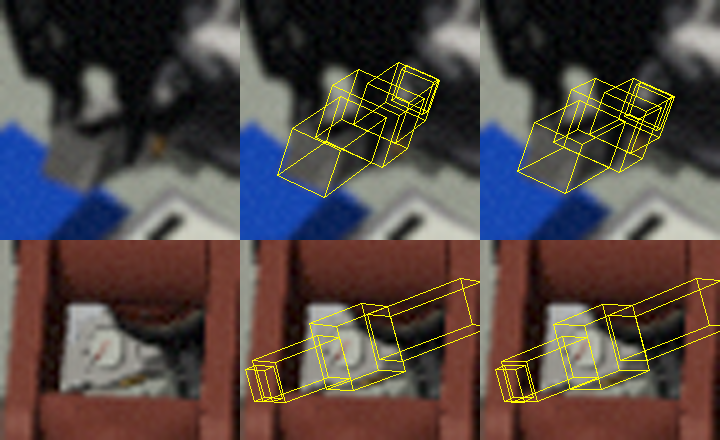

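```bash
python3 - <<'E'
from chk import *
s,t,o=pickle.load(open("im13.pkl","rb"))
c,_=valve_pose(o,30,.046,.008);print(proj(s,c),proj(t,c))
save(s,"z13",(270,150,335,205),12);save(t,"zt13",(190,140,255,190),12)
E
```

```text
[302.73007441 196.13330595] [237.25546592 158.3658644 ]
```

View pics/z13.png

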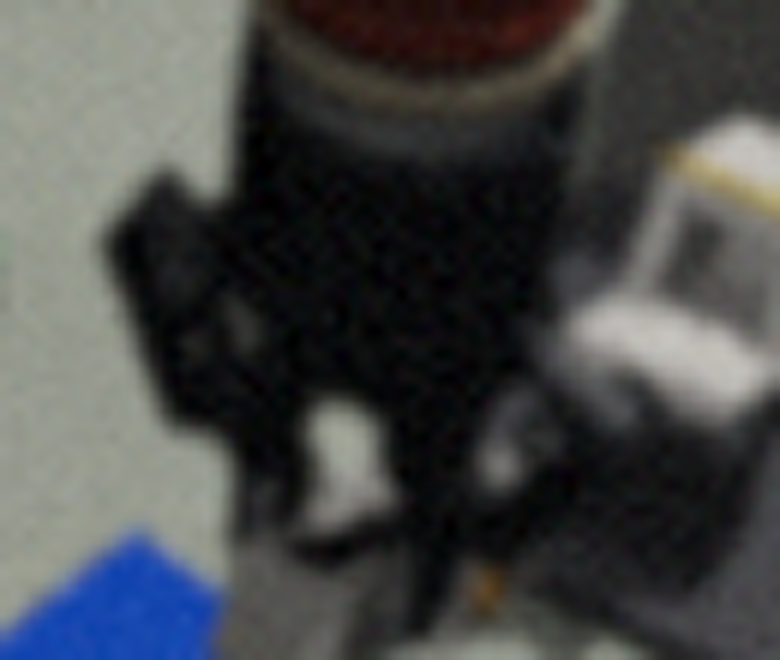

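View pics/zt13.png

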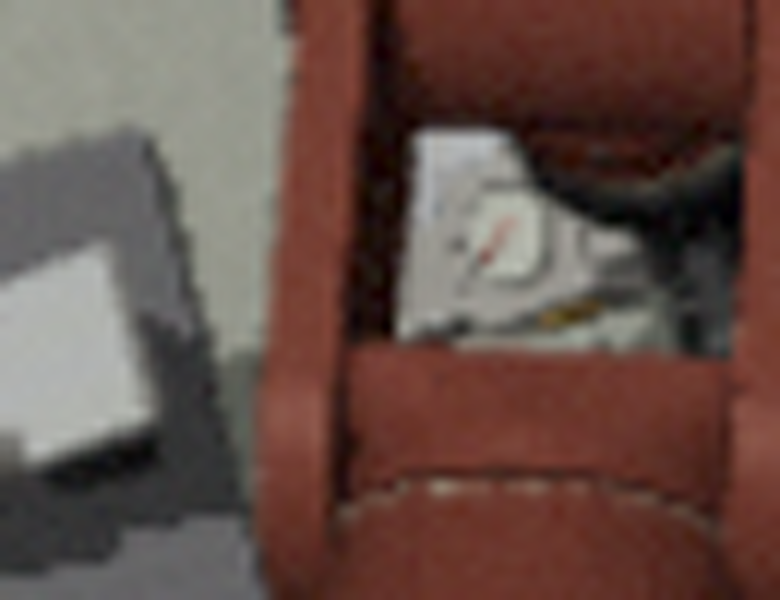

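```bash
cat > fit13.py <<'E'
from chk import *
from scipy.optimize import least_squares
import plan
F=np.c_[plan.ex,np.cross(plan.ez,plan.ex),plan.ez]
def fitx(o,obs,gx0=.0465,gz0=.008,p0=29,wp=100.,wr=.02):
    def pose(q):
        c,R=valve_pose(o,q[0],q[1],q[2]);
        Rr=Ro.from_rotvec(R[:,0]*q[4]).as_matrix()@Ro.from_rotvec([0,0,q[5]]).as_matrix()
        return c+R[:,1]*q[3],Rr@R
    def f(q):
        c,R=pose(q);r=[]
        for im,P,uv in obs: r+=list(proj(im,c+R@(np.array(P)*1e-3))-uv)
        return r+[(q[0]-p0)/wp,(q[1]-gx0)/.005,(q[2]-gz0)/.003,q[3]/.002,q[4]/wr,q[5]/wr]
    q=least_squares(f,[p0,gx0,gz0,0,0,0],loss="soft_l1").x
    print("pitch,gx,gz,dy,roll,yaw",q.round(4));print(np.round(f(q)[:-6],1).reshape(-1,2).tolist())
    c,R=pose(q)
    g=lambda P:(F.T@(c+R@(np.array(P)*1e-3)-plan.O)*1e3).round(1)
    print("nose",g((85,0,0)),"shoulder",g((25,0,0)),"centre",g((0,0,0)),"axis dev",(F.T@R[:,0]).round(3))
    return q,c,R
def px(off,sc,a): return np.array(off)+np.array(a)/sc-.5
if __name__=="__main__":
    s,t,o=pickle.load(open("im13.pkl","rb"))
    us=proj(s,valve_pose(o,25)[0]).astype(int)-24
    A=lambda a:px(us,5,a);B=lambda a:px((270,150),12,a);T=lambda a:px((190,140),12,a)
    fitx(o,[(s,(5,-23,3),B((490,585))),(s,(-85,15,-14),A((45,175))),(s,(-85,-15,-14),A((86,193))),(t,(5,0,28),T((508,235))),(t,(5,23,3),T((570,312)))])
E
python3 fit13.py
```

```text
pitch,gx,gz,dy,roll,yaw [ 3.14593e+01  4.68000e-02  8.00000e-03 -4.00000e-04 -3.00000e-03
  9.00000e-03]
[[0.4, 0.1], [-1.3, -0.4], [0.0, 0.3], [-0.9, -0.2], [0.4, 0.1]]
nose [-88.1  12.4 -34.6] shoulder [-147.9   12.1  -30. ] centre [-172.8   12.   -28. ] axis dev [ 0.997  0.004 -0.077]
```

```bash
python3 - <<'E'
import plan,numpy as np
F=np.c_[plan.ex,np.cross(plan.ez,plan.ex),plan.ez]
print(F.round(3)); print(F@[38,-12.4,55])
E
```

```text
[[-0.203 -0.972 -0.117]
 [ 0.842 -0.234  0.486]
 [-0.5    0.     0.866]]
[-2.0746506  61.63358596 28.63139721]
```

Call:
step_arm:
  moves:
    - [0,0,0,0.008,0]
    - [0,0,0.005,0.012,0]
    - [0,0,0.015,0.008,0]
    - [0,-0.001,0.02,0.001,0]
    - [0,-0.001,0.015,0,0]
    - [0,0,0.005,0,0]
    - [0,0,0,0,0]
  newtons: 60

```text
t: 22.68
tool_pos: [0.5998, 0.075, 0.192]
tool_rot: [1.911, 2.428, -0.034]
contact_force: [-0.4, -0.1, -3.0]
opening: 0.0286
```

```bash
cat > look.py <<'E'
import sys
from fit13 import *
n=sys.argv[1]
s=ctrl.get_image("scene");t=ctrl.get_image("top");o=ctrl.get_obs();pickle.dump((s,t,o),open(f"im{n}.pkl","wb"))
R=Ro.from_rotvec(o["tool_rot"]).as_matrix()
print(o["t"],o["tool_pos"].round(4),"tool z",R[:,2].round(3),"jaw",np.degrees(np.arctan2(R[1,1],R[0,1])).round(1),o["contact_force"].round(1))
c,_=valve_pose(o,31,.0468,.008);bs=proj(s,c).astype(int)-[28,25];bt=proj(t,c).astype(int)-[35,22]
print("bs",bs,"bt",bt)
save(s,"z"+n,(bs[0],bs[1],bs[0]+60,bs[1]+50),12);save(t,"zt"+n,(bt[0],bt[1],bt[0]+60,bt[1]+45),12)
E
python3 look.py 14
```

```text
22.775 [0.5998 0.0743 0.192 ] tool z [ 0.027 -0.049 -0.998] jaw 13.6 [-0.4 -1.  -3.5]
bs [290 151] bt [180 134]
```

View pics/z14.png

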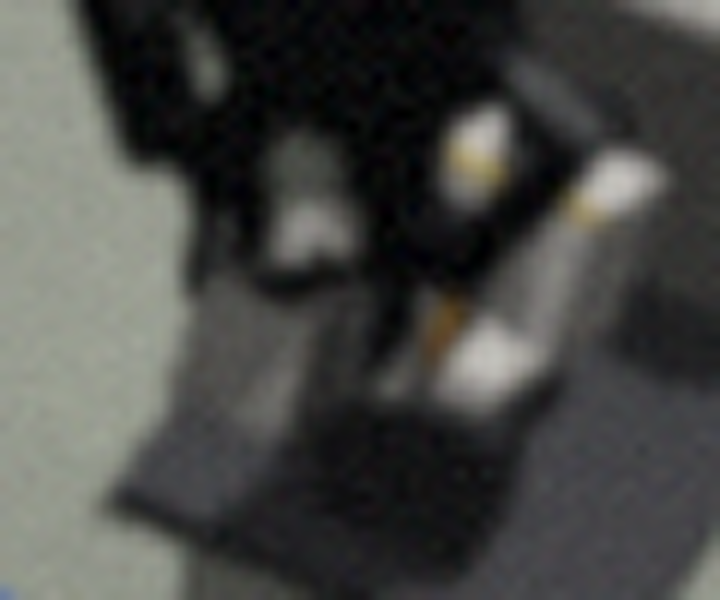

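View pics/zt14.png

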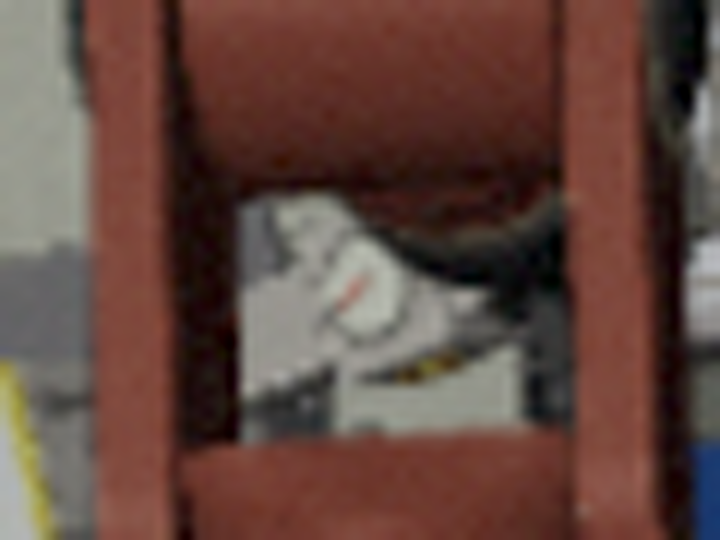

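```bash
python3 - <<'E'
from fit13 import *
s,t,o=pickle.load(open("im14.pkl","rb"))
A=lambda a:px((290,151),12,a);T=lambda a:px((180,134),12,a)
fitx(o,[(s,(5,-23,3),A((445,328))),(s,(-85,-15,-14),A((265,455))),(t,(5,0,28),T((367,292))),(t,(5,23,3),T((430,367)))],gz0=.008,p0=31.3,wp=2)
E
```

```text
pitch,gx,gz,dy,roll,yaw [ 2.9863e+01  4.6500e-02  8.8000e-03  2.0000e-04 -1.3000e-03  7.0000e-04]
[[-0.3, 0.4], [0.2, -0.7], [-0.8, -0.6], [0.7, 0.2]]
nose [-51.7  -3.4  31.4] shoulder [-111.7   -3.    34.4] centre [-136.6   -2.9   35.7] axis dev [ 0.999 -0.007 -0.051]
```

Call:
step_arm:
  moves:
    - [0,-0.0015,0,-0.01,0]
    - [0,-0.0015,0,-0.01,0]
    - [0,0,0,-0.001,0]

```text
t: 23.15
tool_pos: [0.5968, 0.0739, 0.1702]
tool_rot: [1.916, 2.426, -0.031]
contact_force: [-2.2, 1.8, 2.8]
opening: 0.0286
```

```bash
python3 look.py 15
```

```text
23.25 [0.5968 0.0741 0.1705] tool z [ 0.027 -0.047 -0.999] jaw 13.5 [-1.3  2.6  0.3]
bs [288 155] bt [181 136]
```

View pics/z15.png

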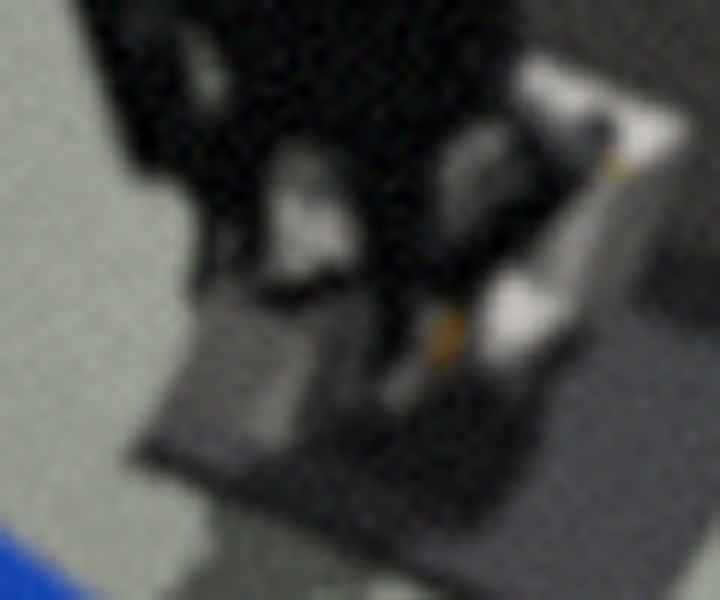

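View pics/zt15.png

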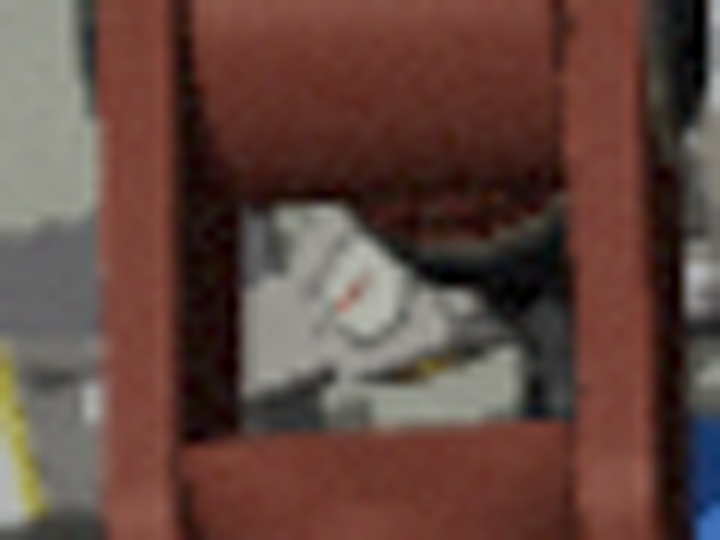

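Call:
step_arm:
  moves:
    - [0,-0.002,0.0085,-0.004,0]
    - [0,-0.002,0.0085,-0.006,0]
    - [0,0,0,0,0]
  newtons: 40

```text
t: 23.62
tool_pos: [0.5989, 0.0794, 0.1732]
tool_rot: [1.894, 2.404, -0.053]
contact_force: [-0.8, 3.4, -1.9]
opening: 0.0284
```

```bash
python3 look.py 16
```

```text
23.725 [0.599  0.0799 0.1723] tool z [ 0.042 -0.076 -0.996] jaw 13.6 [ 0.7 -0.2  2.3]
bs [290 155] bt [179 136]
```

View pics/z16.png

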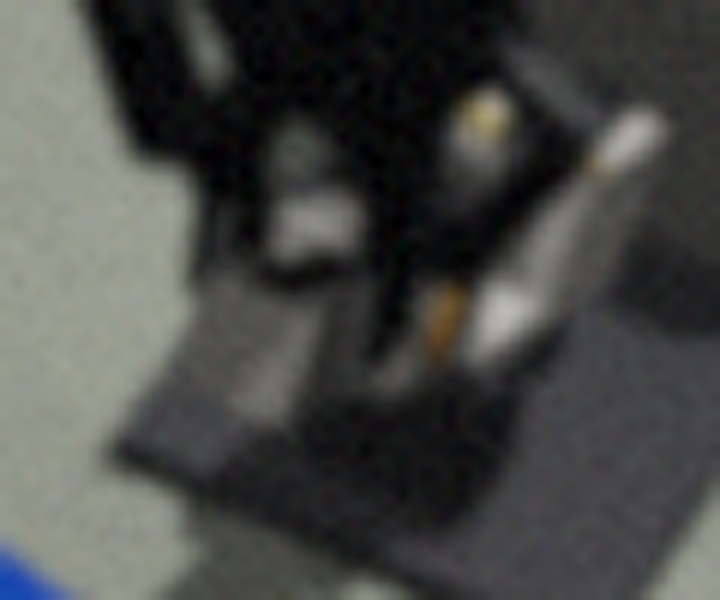

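View pics/zt16.png

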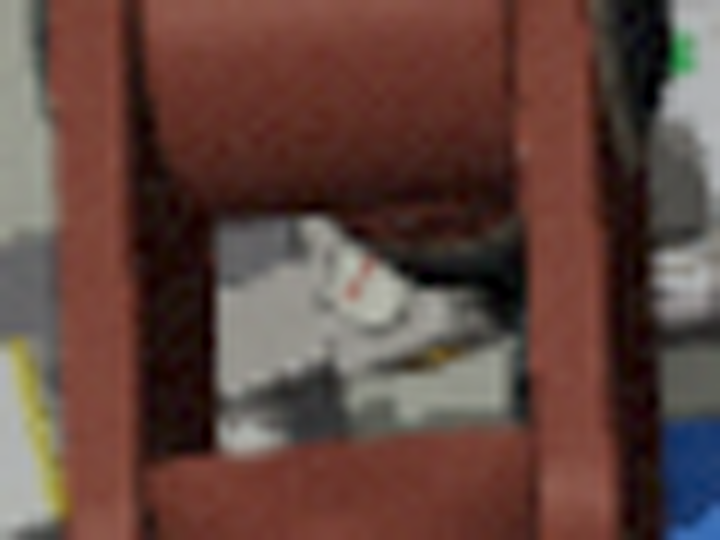

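Call:
step_arm:
  moves:
    - [0,-0.001,-0.002,0.006,0]
    - [0,-0.001,0,0.003,0]
    - [0,0,0,0,0]

```text
t: 24.1
tool_pos: [0.5952, 0.0778, 0.1782]
tool_rot: [1.894, 2.407, -0.059]
contact_force: [-0.4, -0.1, -3.5]
opening: 0.0283
```

```bash
python3 look.py 17
```

```text
24.2 [0.5951 0.0778 0.178 ] tool z [ 0.037 -0.078 -0.996] jaw 13.7 [-0.2  0.7 -2.9]
bs [289 153] bt [180 137]
```

View pics/z17.png

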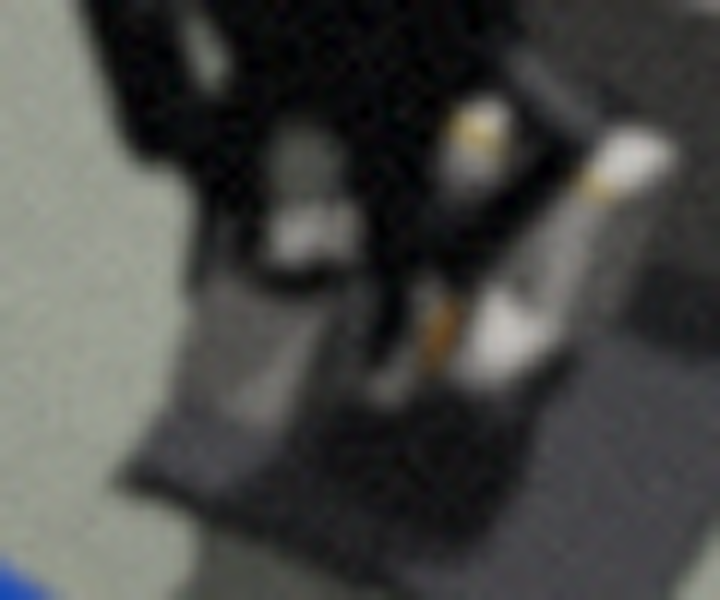

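View pics/zt17.png

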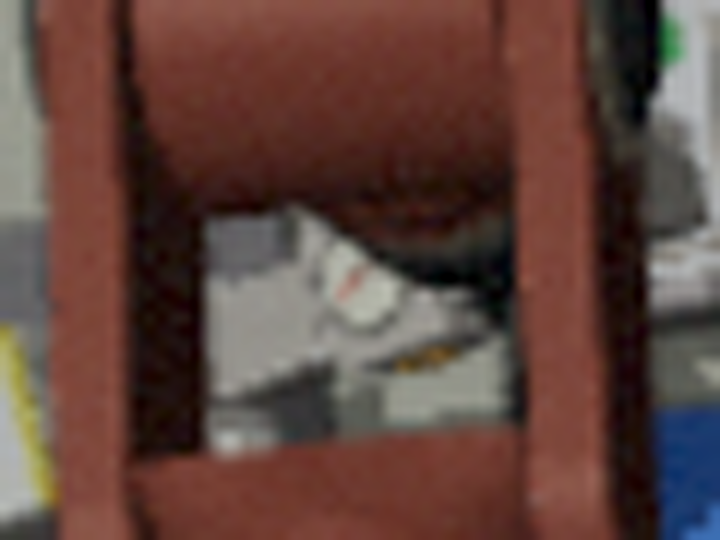

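```bash
python3 - <<'E'
from fit13 import *
from ovs import sockov
s,t,o=pickle.load(open("im17.pkl","rb"))
A=lambda a:px((289,153),12,a);T=lambda a:px((180,137),12,a)
q,c,R=fitx(o,[(s,(5,-23,3),A((440,335))),(s,(-85,-15,-14),A((258,432))),(t,(5,0,28),T((362,285))),(t,(5,23,3),T((427,357)))],gz0=.008,p0=30,wp=2)
b=(180,137,240,182)
a=ovl(t,c,R,b,12);cv2.imwrite("pics/ot17.png",a)
b=(289,153,349,203)
a=ovl(s,c,R,b,12);cv2.imwrite("pics/os17.png",a)
E
```

```text
pitch,gx,gz,dy,roll,yaw [ 3.00088e+01  4.56000e-02  8.20000e-03  6.00000e-04  2.00000e-04
 -6.40000e-03]
[[-0.2, -0.1], [0.6, 0.2], [-0.8, -0.5], [0.7, 0.4]]
nose [-41.9   0.2  18. ] shoulder [-101.7    1.    23. ] centre [-126.6    1.3   25.2] axis dev [ 0.996 -0.014 -0.085]
```

View pics/ot17.png

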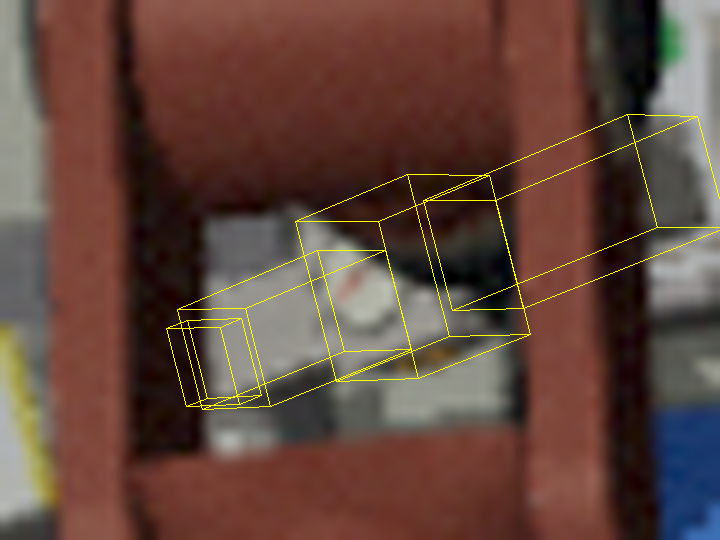

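View pics/os17.png

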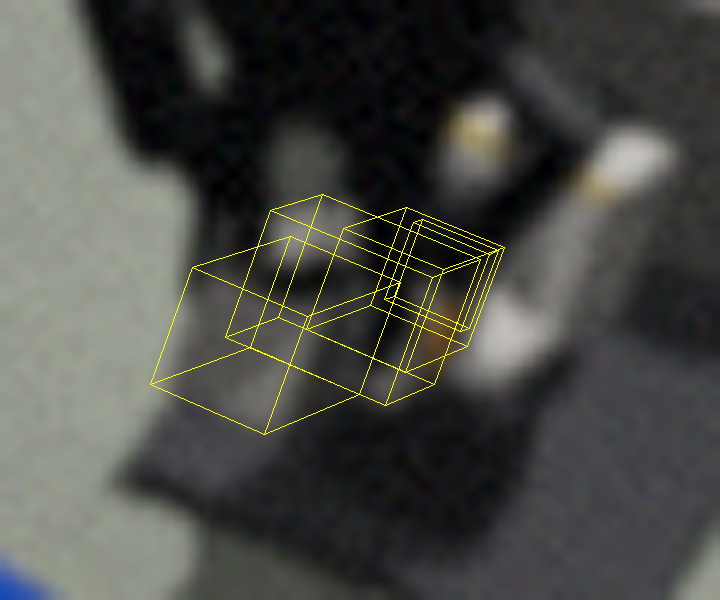

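Call:
step_arm:
  moves:
    - [0,-0.002,0.0085,-0.0055,0]
    - [0,-0.002,0.0085,-0.0055,0]
    - [0,0,0,0,0]

```text
t: 24.58
tool_pos: [0.5906, 0.0966, 0.1657]
tool_rot: [1.895, 2.409, -0.058]
contact_force: [-0.3, 1.8, -2.5]
opening: 0.0282
```

```bash
python3 look.py 18
```

```text
24.675 [0.5908 0.0961 0.1662] tool z [ 0.037 -0.077 -0.996] jaw 13.6 [-0.7  1.6 -2.3]
bs [291 152] bt [175 139]
```

View pics/z18.png

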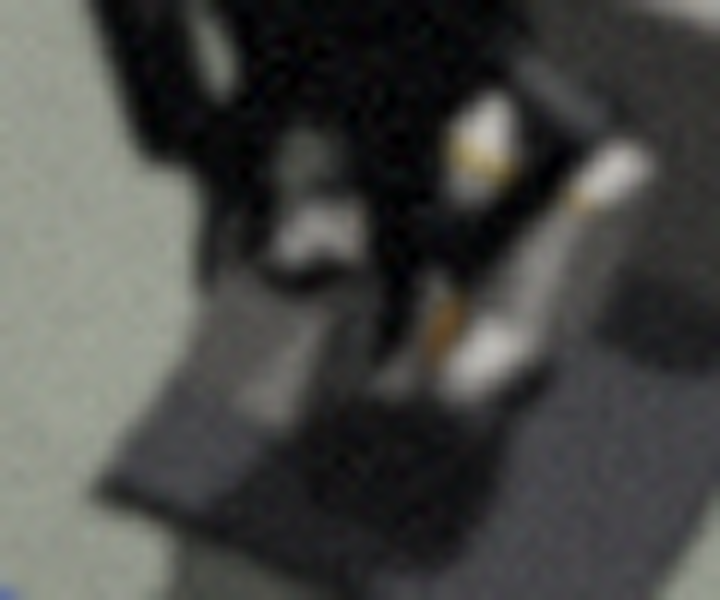

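View pics/zt18.png

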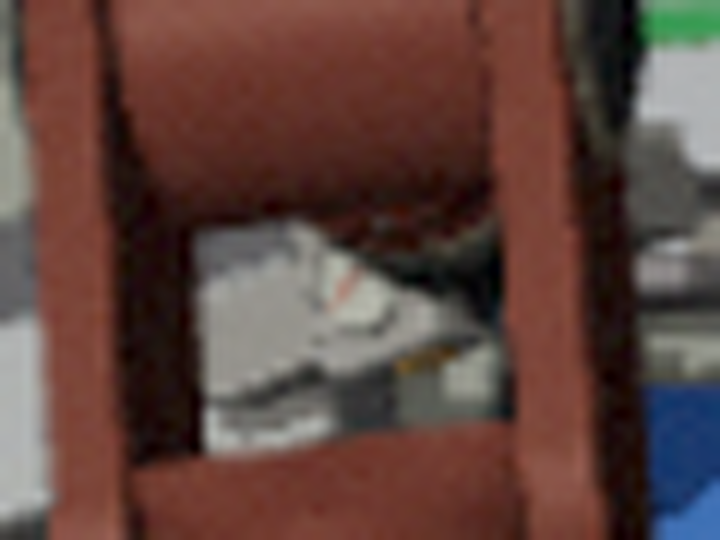

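Call:
step_arm:
  moves:
    - [0,-0.002,0.0085,-0.0065,0]
    - [0,-0.002,0.0085,-0.0065,0]
    - [0,0,0,0,0]

```text
t: 25.05
tool_pos: [0.5878, 0.1148, 0.1544]
tool_rot: [1.895, 2.406, -0.052]
contact_force: [-0.8, 2.0, -1.2]
opening: 0.0285
```

```bash
python3 look.py 19
```

```text
25.15 [0.5878 0.1144 0.1545] tool z [ 0.04  -0.076 -0.996] jaw 13.6 [ 0.1  2.8 -2.1]
bs [294 151] bt [169 140]
```

View pics/zt19.png

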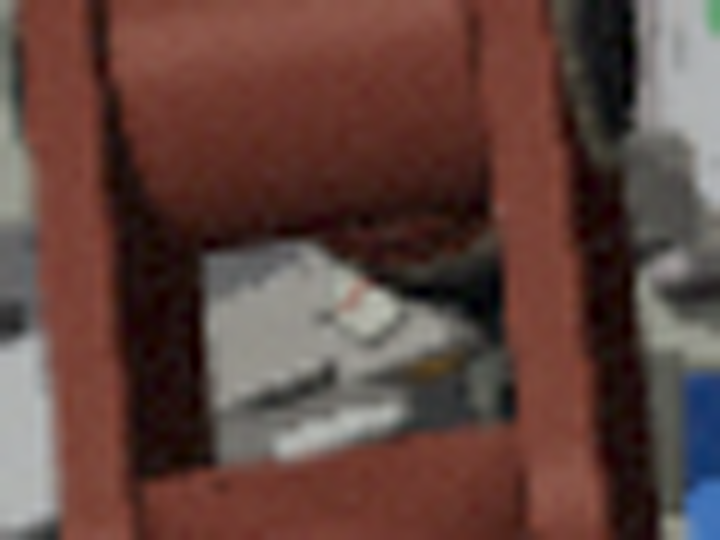

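View pics/z19.png

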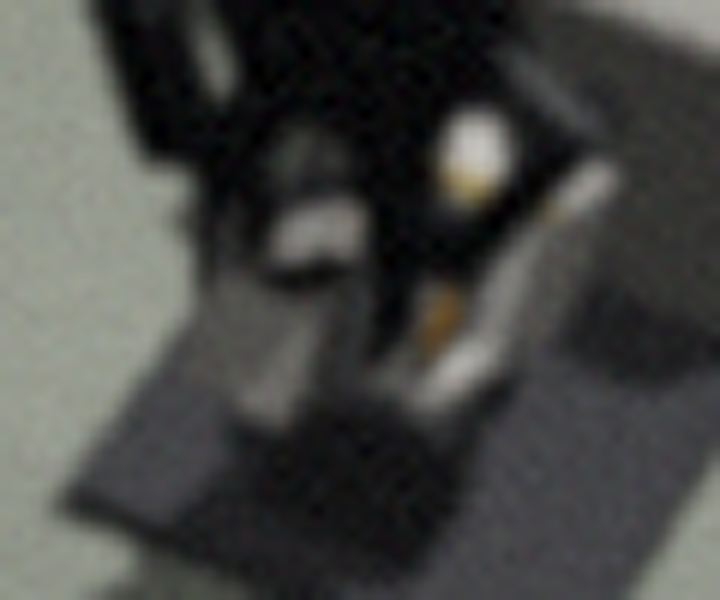

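Call:
step_arm:
  moves:
    - [0,-0.003,0.008,-0.006,0]
    - [0,-0.0025,0.0085,-0.006,0]
    - [0,0,0,0,0]

```text
t: 25.52
tool_pos: [0.5832, 0.1295, 0.1456]
tool_rot: [1.893, 2.402, -0.056]
contact_force: [-2.0, 4.0, -1.5]
opening: 0.0287
```

```bash
python3 look.py 20
```

```text
25.625 [0.5832 0.1293 0.1455] tool z [ 0.042 -0.08  -0.996] jaw 13.6 [-2.   3.6  0.3]
bs [295 150] bt [165 142]
```

View pics/zt20.png

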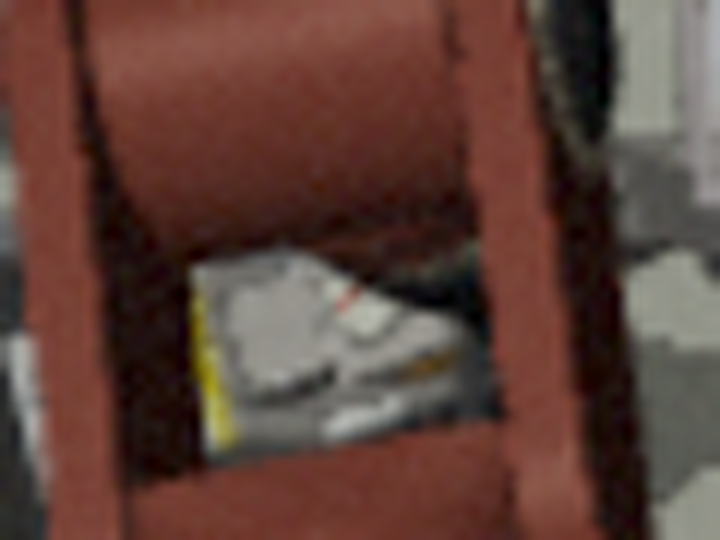

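View pics/z20.png

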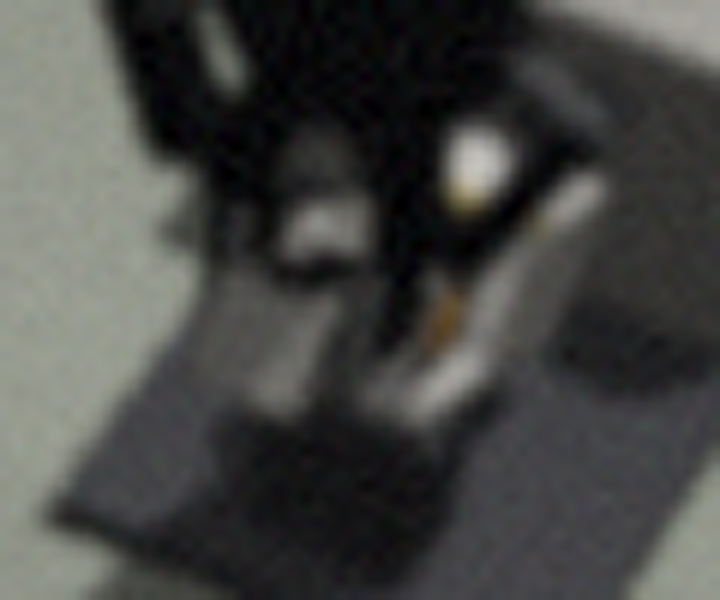

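Call:
step_arm:
  moves:
    - [0,-0.002,0.0085,-0.006,0]
    - [0,-0.002,0.0085,-0.006,0]
    - [0,0,0,0,0]

```text
t: 26.0
tool_pos: [0.5794, 0.1458, 0.1356]
tool_rot: [1.892, 2.401, -0.059]
contact_force: [-3.2, 4.9, -1.2]
opening: 0.0283
```

```bash
python3 look.py 21
```

```text
26.1 [0.5795 0.1457 0.1355] tool z [ 0.042 -0.082 -0.996] jaw 13.6 [-2.4  3.9  1. ]
bs [297 149] bt [161 144]
```

View pics/zt21.png

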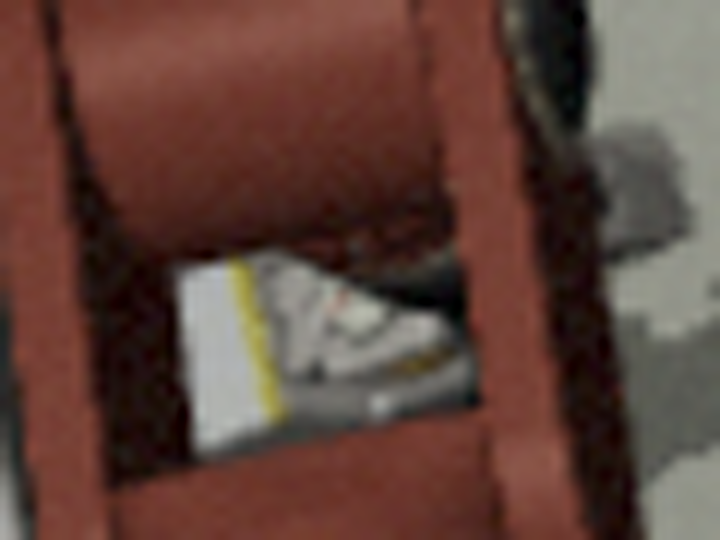

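View pics/z21.png

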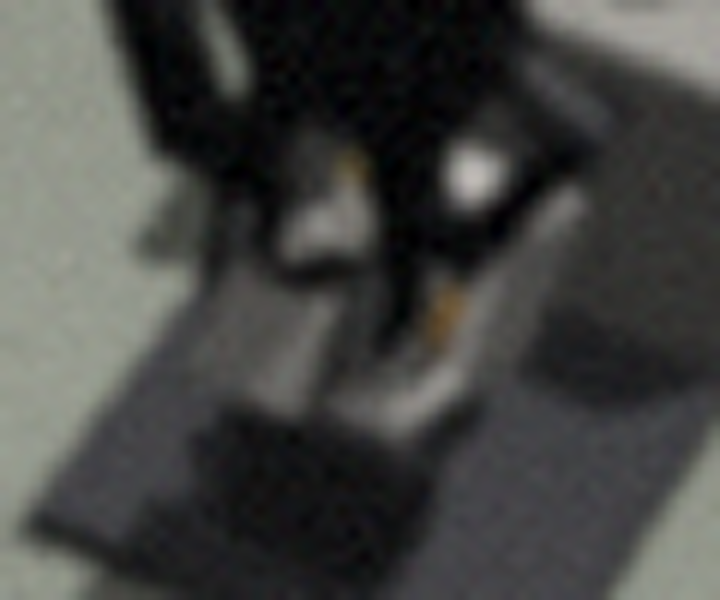

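Call:
step_arm:
  moves:
    - [0,-0.002,0.0085,-0.0065,0]
    - [0,-0.002,0.0085,-0.0065,0]
    - [0,0,0,0,0]

```text
t: 26.48
tool_pos: [0.5779, 0.1568, 0.1274]
tool_rot: [1.883, 2.392, -0.074]
contact_force: [-3.5, 5.2, -0.5]
opening: 0.0283
```

```bash
python3 look.py 22
```

```text
26.575 [0.5779 0.1569 0.1274] tool z [ 0.046 -0.098 -0.994] jaw 13.7 [-4.  -0.8  5.1]
bs [299 149] bt [158 145]
```

View pics/zt22.png

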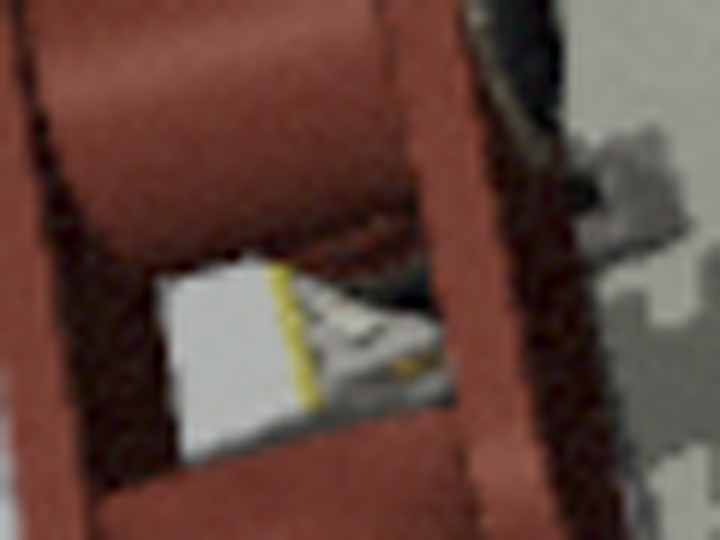

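View pics/z22.png

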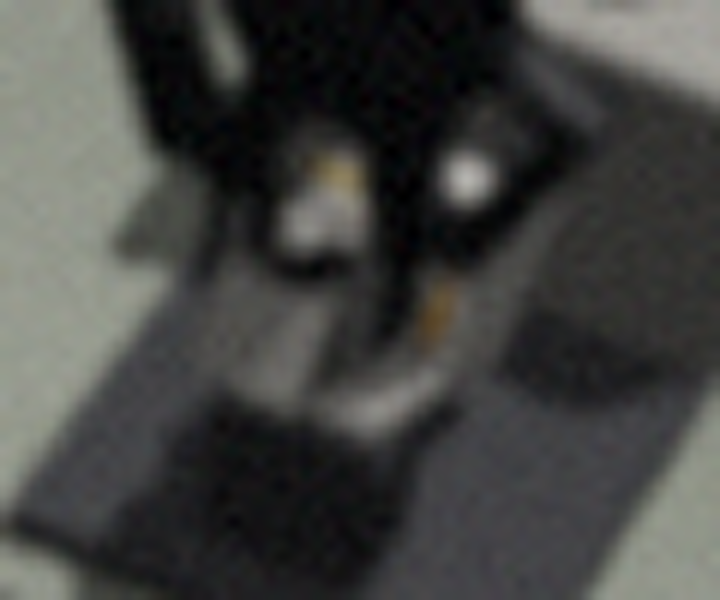

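Call:
step_arm:
  moves:
    - [0,0,0,-0.005,0]
    - [0,-0.001,0.003,-0.006,0]
    - [0,-0.002,0.007,-0.006,0]
    - [0,-0.002,0.007,-0.005,0]
  newtons: 20

```text
t: 27.08
tool_pos: [0.5796, 0.1536, 0.1204]
tool_rot: [1.855, 2.362, -0.122]
contact_force: [-9.6, -23.4, 20.3]
opening: 0.0283
```

```bash
python3 look.py 23
```

```text
27.175 [0.5797 0.1535 0.1203] tool z [ 0.056 -0.147 -0.987] jaw 13.8 [ -8.4 -24.5  21.4]
bs [298 151] bt [159 145]
```

View pics/zt23.png

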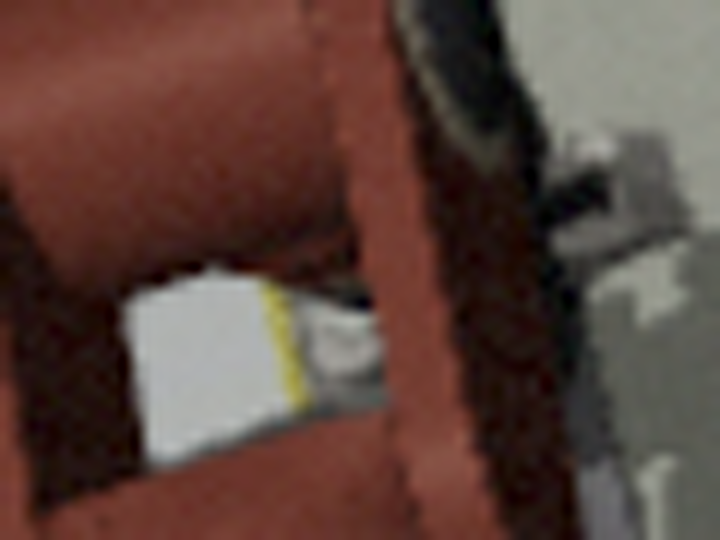

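View pics/z23.png

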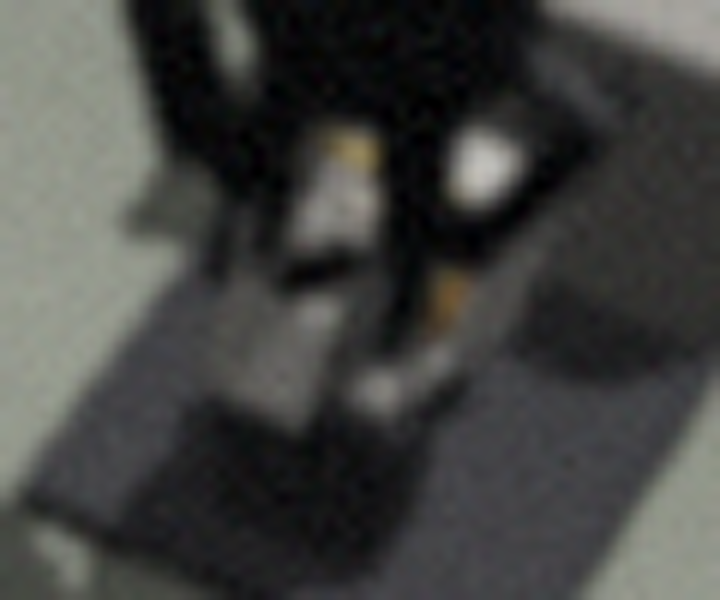

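Call:
step_arm:
  moves:
    - [0,0,0,0,0]
    - [0,0,0,0,0]
    - [0.6,0,0,0,0]
    - [1,0,0,0,0]
    - [1,0,0,0,0]

```text
t: 27.8
tool_pos: [0.5807, 0.152, 0.1197]
tool_rot: [1.853, 2.358, -0.123]
contact_force: [0.1, 0.3, -0.3]
opening: 0.0808
```

```bash
python3 look.py 24
```

```text
27.9 [0.5806 0.1521 0.1197] tool z [ 0.059 -0.15  -0.987] jaw 13.8 [ 0.2  0.1 -0. ]
bs [298 152] bt [160 145]
```

View pics/z24.png

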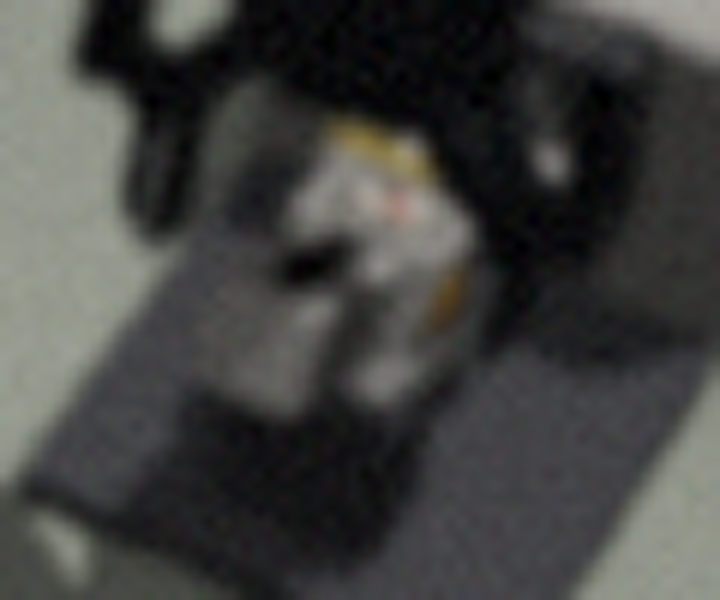

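View pics/zt24.png

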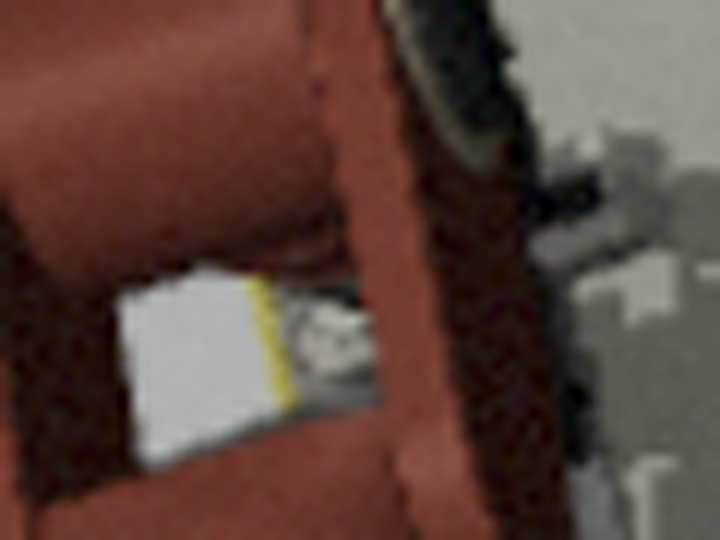

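Call:
step_arm:
  moves:
    - [1,-0.001,0.002,0.015,0]
    - [1,-0.002,0.005,0.03,0]
    - [1,-0.002,0.006,0.04,0]
    - [1,0,0,0.03,0]
    - [1,0.02,-0.05,0.01,0]
    - [1,0.03,-0.06,0,0]
    - [1,0.02,-0.05,0,0]
    - [1,0,0,0,0]

```text
t: 28.9
tool_pos: [0.6467, 0.0057, 0.2597]
tool_rot: [1.843, 2.354, -0.11]
contact_force: [-1.1, 0.6, 0.0]
opening: 0.0857
```

```bash
python3 - <<'E'
from fit13 import *
from ovs import sockov
s=ctrl.get_image("scene");t=ctrl.get_image("top");o=ctrl.get_obs();pickle.dump((s,t,o),open("im25.pkl","wb"))
print(o["tool_pos"],o["tool_rot"],o["t"])
save(s,"z25",(295,135,360,190),12);save(t,"zt25",(155,145,220,190),12)
E
```

```text
[0.64590982 0.00858995 0.25942402] [ 1.83935064  2.35778396 -0.109107  ] 29.0
```

View pics/z25.png

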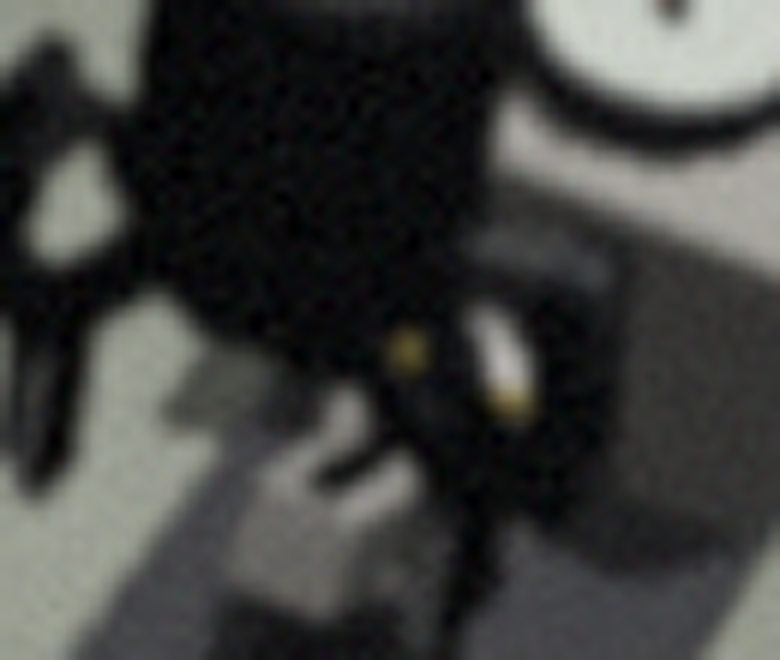

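View pics/zt25.png

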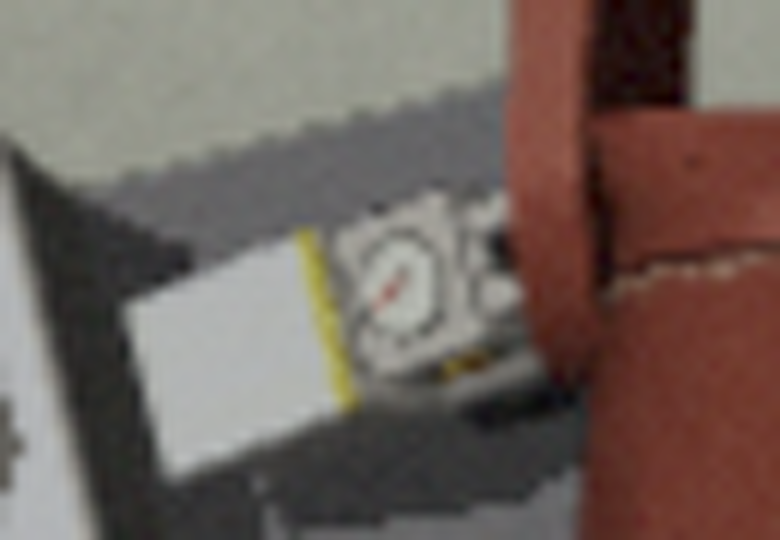

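```bash
python3 - <<'E'
from fit13 import *
s,t,o=pickle.load(open("im25.pkl","rb"))
b=(155,145,220,190)
R=F
for sh in (0,-8):
    c=plan.O+plan.ex*(sh-25)/1e3+plan.ez*.014
    a=ovl(t,c,R,b,12);cv2.imwrite(f"pics/seat{-sh}.png",a)
    for P in [(5,0,28),(5,23,3),(25,-22,20),(25,22,20),(-15,22,20)]: print(sh,P,((proj(t,c+R@(np.array(P)*1e-3))-[155,145]+.5)*12).round())
E
```

```text
0 (5, 0, 28) [387. 294.]
0 (5, 23, 3) [464. 375.]
0 (25, -22, 20) [330. 240.]
0 (25, 22, 20) [369. 393.]
0 (-15, 22, 20) [482. 349.]
-8 (5, 0, 28) [409. 285.]
-8 (5, 23, 3) [487. 366.]
-8 (25, -22, 20) [352. 231.]
-8 (25, 22, 20) [392. 385.]
-8 (-15, 22, 20) [505. 340.]
```

View pics/seat0.png

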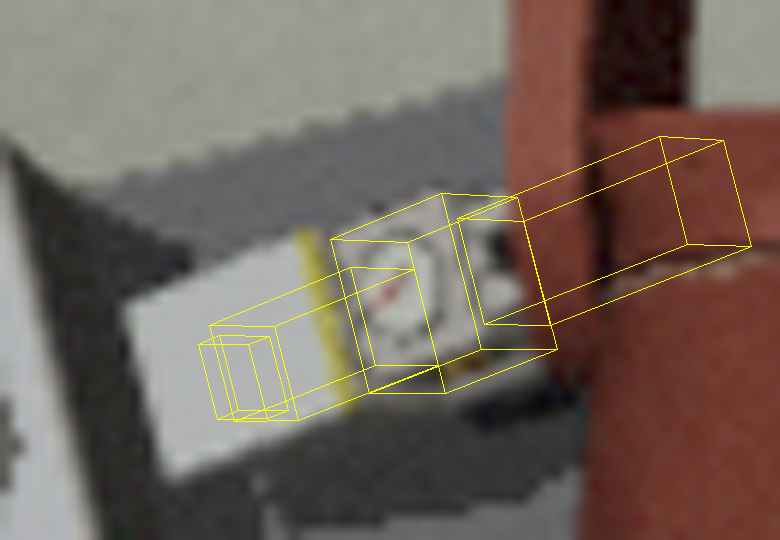

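Call:
step_arm:
  moves:
    - [0,-0.03,-0.03,0,0]
    - [0,-0.04,-0.04,0,0]
    - [0,-0.03,-0.04,0,0]
    - [0,0,0,0,0]

```text
t: 29.5
tool_pos: [0.5427, -0.0974, 0.2606]
tool_rot: [1.827, 2.366, -0.106]
contact_force: [0.4, 0.5, -0.1]
opening: 0.0124
```

```bash
python3 - <<'E'
from fit13 import *
s=ctrl.get_image("scene");t=ctrl.get_image("top");o=ctrl.get_obs();pickle.dump((s,t,o),open("im26.pkl","wb"))
print(o["tool_pos"],o["tool_rot"],o["t"])
c=plan.O+plan.ex*(-25)/1e3+plan.ez*.014
b=(300,140,350,190)
a=cv2.resize(s["color"][b[1]:b[3],b[0]:b[2],::-1],None,fx=8,fy=8,interpolation=2);A=ovl(s,c,F,b,8)
cv2.imwrite("pics/s26.png",np.hstack([a,A]))
b=(165,145,225,185)
a=cv2.resize(t["color"][b[1]:b[3],b[0]:b[2],::-1],None,fx=8,fy=8,interpolation=2);A=ovl(t,c,F,b,8)
cv2.imwrite("pics/t26.png",np.vstack([a,A])[:600])
E
```

```text
[ 0.54418978 -0.09603551  0.26068084] [ 1.82465843  2.36769927 -0.10466803] 29.6
```

View pics/s26.png

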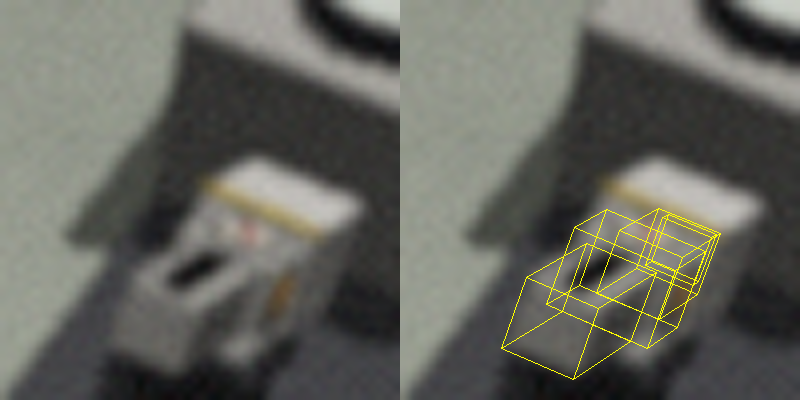

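View pics/t26.png

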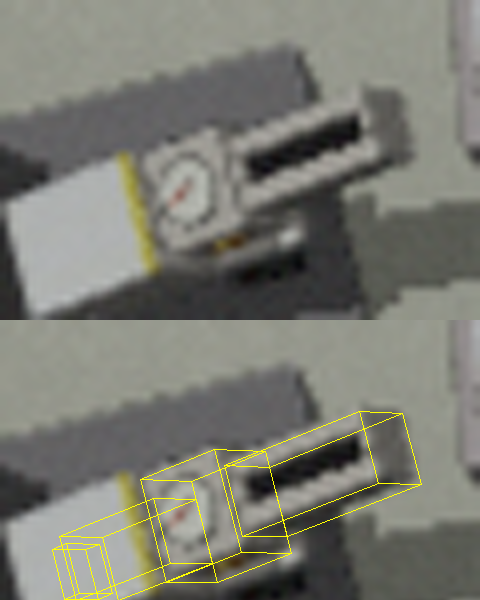

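```bash
python3 - <<'E'
from fit13 import *
from vf import vfit
s,t,o=pickle.load(open("im26.pkl","rb"))
A=lambda a:px((300,140),8,a);T=lambda a:px((165,145),8,a)
c0=plan.O+plan.ex*(-25)/1e3+plan.ez*.014
obs=[(s,(-85,15,16),A((137,270))),(s,(-85,15,-14),A((115,345))),(s,(-85,-15,-14),A((185,370))),(s,(-85,-15,16),A((210,295))),(s,(5,-23,3),A((282,297))),
(t,(-85,-15,16),T((362,92))),(t,(-85,15,16),T((380,160))),(t,(-85,-15,-14),T((404,98))),(t,(-85,15,-14),T((412,162))),(t,(25,-22,20),T((147,158))),(t,(25,22,20),T((165,250))),(t,(5,0,28),T((187,192))),(t,(5,23,3),T((230,243)))]
p,R=vfit(obs,[*c0,1.8069,.5])
g=lambda P:(F.T@(p[:3]+R@(np.array(P)*1e-3)-plan.O)*1e3).round(1)
print("shoulder",g((25,0,0)),"dev",(F.T@R[:,0]).round(3))
E
```

```text
center [0.5706 0.1904 0.1021] yaw 103.4 pitchdown 32.0
[[-0.5, -0.1], [-1.0, -0.5], [-0.9, 0.3], [-0.6, 0.6], [0.0, 0.4], [-0.9, -0.8], [-0.8, -0.2], [-0.4, -1.3], [0.9, -0.4], [-0.7, -0.4], [0.3, 0.9], [-1.2, -0.1], [0.1, 0.2]]
shoulder [-2.3 -1.6 14.6] dev [ 0.999 -0.001 -0.036]
```

Call:
step_arm:
  moves:
    - [0,0.01,0.04,0,0]
    - [0,0.015,0.055,0,0]
    - [0,0.015,0.05,0,0]
    - [0,0.008,0.025,-0.02,0]
    - [0,0,0.0,-0.04,0]
    - [0,0,0,-0.04,0]
    - [0,0,0,-0.02,0]
    - [0,0,0,0,0]

```text
t: 30.6
tool_pos: [0.596, 0.095, 0.1399]
tool_rot: [1.801, 2.382, -0.094]
contact_force: [0.1, -0.3, -0.6]
opening: -0.0
```

Call:
step_arm:
  moves:
    - [0,-0.002,0.005,-0.005,0]
    - [0,-0.002,0.004,-0.003,0]
    - [0,-0.001,0.003,-0.002,0]

```text
t: 30.98
tool_pos: [0.5939, 0.1065, 0.1347]
tool_rot: [1.796, 2.375, -0.091]
contact_force: [0.3, -10.5, 3.3]
opening: 0.0002
```

Call:
step_arm:
  moves:
    - [0,-0.001,0.004,-0.003,0]
    - [0,-0.001,0.004,-0.003,0]
    - [0,-0.001,0.004,-0.003,0]

```text
t: 31.35
tool_pos: [0.5968, 0.1069, 0.1351]
tool_rot: [1.781, 2.352, -0.109]
contact_force: [1.6, -12.2, 5.6]
opening: 0.0003
```

Call:
step_arm:
  moves:
    - [0,0,-0.01,0,0]
    - [0,0,-0.02,0.005,0]
    - [0,0.01,-0.015,0.02,0]
    - [0,0.03,0,0.01,0]
    - [0,0.025,0,0,0]
    - [0,0.006,0,0,0]
    - [0,0,0,0,0]

```text
t: 32.22
tool_pos: [0.6736, 0.0559, 0.1802]
tool_rot: [1.782, 2.343, -0.098]
contact_force: [0.4, -0.4, 0.8]
opening: 0.0002
```

```bash
python3 - <<'E'
from fit13 import *
s=ctrl.get_image("scene");t=ctrl.get_image("top");o=ctrl.get_obs();pickle.dump((s,t,o),open("im27.pkl","wb"))
R=Ro.from_rotvec(o["tool_rot"]).as_matrix();print(o["tool_pos"],R[:,2],o["t"])
save(s,"s27",(280,140,360,240),6);save(t,"t27",(155,120,255,190),7)
s0,t0=pickle.load(open("im0.pkl","rb"))
for q in ["rocker_on","rocker","horn_mid"]:
  print(q,[(np.round(d["bbox"]),round(d["p"],2)) for d in ctrl.spot_in(s,q)[:2]])
E
```

```text
[0.67289901 0.05623548 0.17970633] [ 0.11456862 -0.1702766  -0.9787134 ] 32.325
rocker_on [(array([307., 209., 332., 228.]), 0.68)]
rocker [(array([305., 212., 334., 232.]), 0.57), (array([242., 259., 276., 307.]), 0.18)]
horn_mid [(array([246., 260., 275., 310.]), 0.96), (array([304., 211., 334., 229.]), 0.74)]
```

View pics/s27.png

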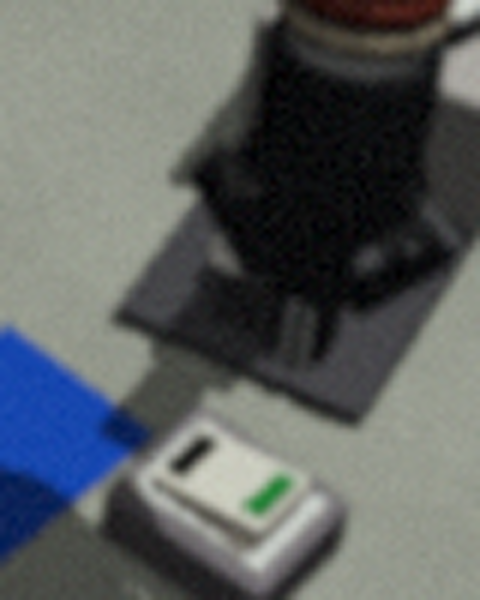

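View pics/t27.png

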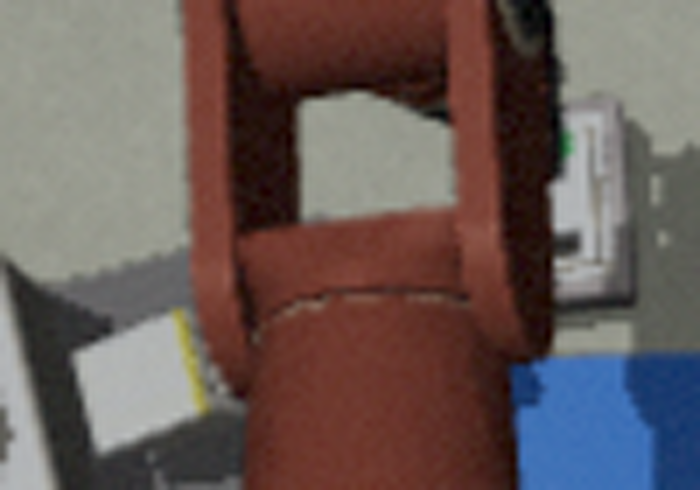

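Call:
step_arm:
  moves:
    - [0,0,0,-0.03,0]
    - [0,0,0,-0.04,0]
    - [0,0,0,-0.025,0]
    - [0,0,0,0,0]

```text
t: 32.98
tool_pos: [0.6707, 0.0574, 0.0827]
tool_rot: [1.78, 2.346, -0.098]
contact_force: [-0.2, -0.0, 0.1]
opening: 0.0001
```

Call:
step_arm:
  moves:
    - [0,0,0,-0.012,0]
    - [0,0,0,-0.006,0]
    - [0,0,0,-0.005,0]
    - [0,0,0,-0.005,0]

```text
t: 33.48
tool_pos: [0.6742, 0.0577, 0.0591]
tool_rot: [1.775, 2.34, -0.089]
contact_force: [-0.9, -0.1, 3.6]
opening: 0.0001
```

Call:
step_arm:
  moves:
    - [0,-0.001,0,-0.005,0]
    - [0,-0.001,0,-0.005,0]
    - [0,-0.001,0,-0.005,0]

```text
t: 33.85
tool_pos: [0.6761, 0.0578, 0.0539]
tool_rot: [1.771, 2.332, -0.083]
contact_force: [2.5, 0.0, 15.5]
opening: -0.0001
```

Call:
step_arm:
  moves:
    - [0,-0.002,0,-0.005,0]
    - [0,-0.002,0,-0.004,0]

```text
t: 34.1
tool_pos: [0.6767, 0.0578, 0.0541]
tool_rot: [1.766, 2.325, -0.076]
contact_force: [-5.0, 0.3, 13.7]
opening: -0.0003
```

```bash
python3 - <<'E'
from fit13 import *
s=ctrl.get_image("scene");save(s,"s28",(280,160,360,240),7)
E
```

```text
(no output)
```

View pics/s28.png

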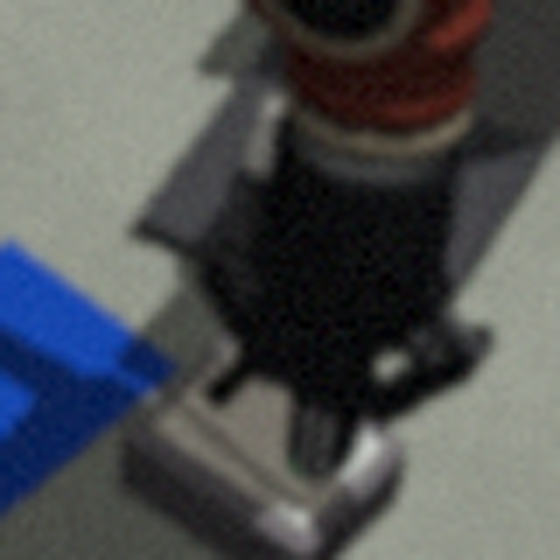

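Bottomed out (z stopped at 54 mm with about 14 N). Lift off and check.

Call:
step_arm:
  moves:
    - [0,0,0,0.01,0]
    - [0,0,0,0.03,0]
    - [0,-0.02,-0.04,0.05,0]
    - [0,-0.05,-0.06,0.04,0]
    - [0,-0.05,-0.06,0,0]
    - [0,-0.02,-0.03,0,0]
    - [0,0,0,0,0]

```text
t: 35.02
tool_pos: [0.5563, -0.1049, 0.1712]
tool_rot: [1.765, 2.328, -0.08]
contact_force: [-0.3, 0.2, -0.2]
opening: -0.0004
```

```bash
python3 - <<'E'
from fit13 import *
s=ctrl.get_image("scene");t=ctrl.get_image("top");o=ctrl.get_obs();pickle.dump((s,t,o),open("im29.pkl","wb"))
print(o["tool_pos"],o["t"],o["contact_force"])
save(s,"s29",(285,130,365,240),5);save(t,"t29",(150,130,250,190),7)
E
```

```text
[ 0.557357   -0.10332826  0.17093084] 35.125 [-0.41797931 -0.68091797  0.2307659 ]
```

View pics/s29.png

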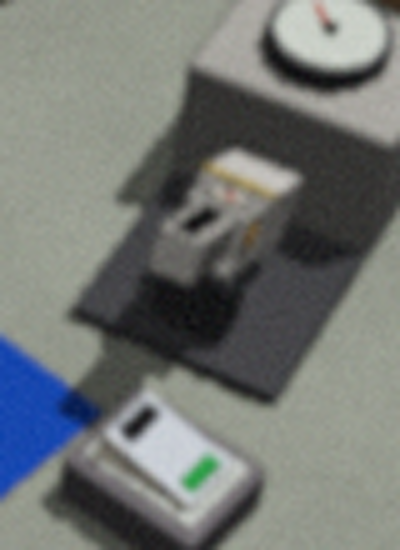

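View pics/t29.png

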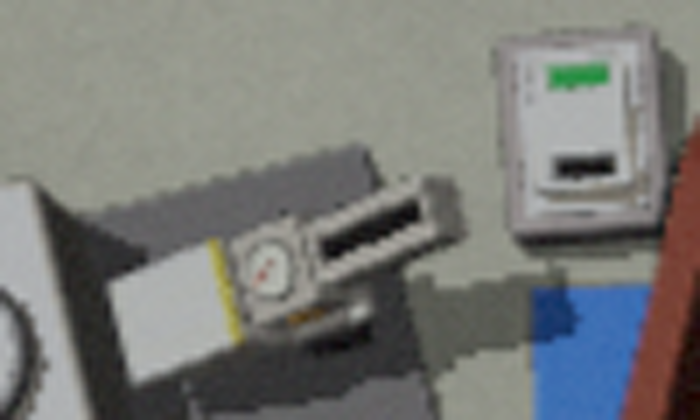

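```bash
python3 - <<'E'
from fit13 import *
from vf import vfit
s,t,o=pickle.load(open("im29.pkl","rb"))
S=lambda a:px((285,130),5,a);T=lambda a:px((150,130),7,a)
g=tri([t,s],[T((578,76)),S((200,473))]);b=tri([t,s],[T((585,165)),S((140,422))]);print("green",g.round(4),"black",b.round(4),"tilt",np.arctan2(b[2]-g[2],np.linalg.norm((b-g)[:2])))
s0,t0=pickle.load(open("im0.pkl","rb"))
T0=lambda p:px((110,130),4,p);S0=lambda p:px((285,110),4,p)
g=tri([t0,s0],[T0((490,43)),S0((158,450))]);b=tri([t0,s0],[T0((495,100)),S0((108,424))]);print("t0 green",g.round(4),"black",b.round(4),"tilt",np.arctan2(b[2]-g[2],np.linalg.norm((b-g)[:2])))
save(s,"z29",(300,140,350,195),10);save(t,"zt29",(165,150,225,185),12)
E
```

```text
green [0.6697 0.0639 0.0569] black [0.6236 0.0608 0.0675] tilt 0.22542824143657952
t0 green [0.6676 0.0632 0.0662] black [0.6208 0.061  0.0569] tilt -0.19532465752904432
```

View pics/z29.png

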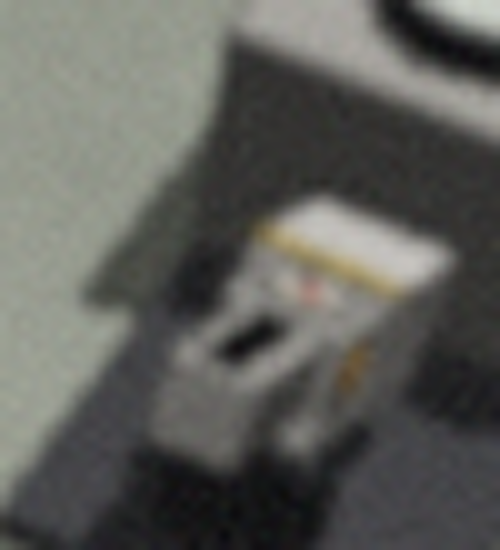

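View pics/zt29.png

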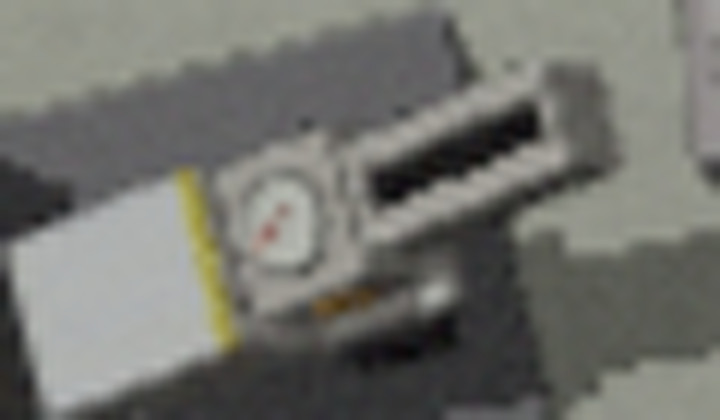

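```bash
python3 - <<'E'
from fit13 import *
from vf import vfit
s,t,o=pickle.load(open("im29.pkl","rb"))
A=lambda a:px((300,140),10,a);T=lambda a:px((165,150),12,a)
c0=plan.O+plan.ex*(-25)/1e3+plan.ez*.014
obs=[(s,(-85,15,16),A((178,355))),(s,(-85,15,-14),A((152,435))),(s,(-85,-15,-14),A((232,465))),(s,(-85,-15,16),A((250,385))),(s,(5,-23,3),A((352,365))),
(t,(-85,-15,16),T((540,72))),(t,(-85,15,16),T((565,170))),(t,(-85,-15,-14),T((600,70))),(t,(-85,15,-14),T((615,160))),(t,(25,-22,20),T((215,182))),(t,(25,22,20),T((250,318))),(t,(5,0,28),T((280,222))),(t,(5,23,3),T((340,300)))]
p,R=vfit(obs,[*c0,1.8069,.5])
g=lambda P:(F.T@(p[:3]+R@(np.array(P)*1e-3)-plan.O)*1e3).round(1)
print("shoulder",g((25,0,0)),"dev",(F.T@R[:,0]).round(3))
# re-fit the tester/socket from the same image: roof yellow edge corners, relative check
for nm,P in [("roofL",(0,-24.5,41)),("roofR",(0,24.5,41)),("roofbackL",(62,-24.5,41))]:
    X=plan.O+F@(np.array(P)*1e-3);print(nm,((proj(t,X)-[165,150]+.5)*12).round(),((proj(s,X)-[300,140]+.5)*10).round())
E
```

```text
center [0.5709 0.1912 0.103 ] yaw 105.1 pitchdown 29.9
[[-0.8, -0.9], [-1.2, 0.1], [-0.2, 0.9], [1.1, -0.2], [0.4, 0.5], [-0.4, -1.0], [0.1, -0.2], [-0.1, -0.5], [1.2, 0.7], [-0.7, -0.7], [-0.0, 0.7], [-1.2, 0.3], [0.4, 0.5]]
shoulder [-2.1 -1.5 16.7] dev [1.    0.023 0.002]
roofL [192. 171.] [397. 297.]
roofR [235. 342.] [258. 239.]
roofbackL [ 24. 240.] [451. 263.]
```

```bash
python3 - <<'E'
from h import *
s=ctrl.get_image("scene");print([(np.round(d["bbox"]),d["p"]) for d in ctrl.spot_in(s,"horn_mid")[:1]]);print(ctrl.get_obs()["contact_force"])
print(ctrl.finish_job())
E
```

```text
[(array([245., 261., 276., 306.]), 0.77)]
[0.88174978 0.90000476 0.62468649]
the job is handed in; nothing more can be done
None
```

The valve head is seated in the socket and released, the rocker is on, and the job was handed in at about 35 s of the 66 s. No verdict was reported.

**What I did**
- **Moving the valve:** I pulled the valve out of the hutch by its inlet, laid it on the blue mat and took it again by the head. The moves can't tilt the tool, so I let the valve sag about 30° nose-down in a light grip.
- **Seating it:** I slid it down the slope into the socket and let go, then pushed on its tail with the closed fingers. It stopped moving with about 12 N on it, so I took it as home.
- **Rocker:** I pressed the green end until it stopped at about 14 N.

**Last checks, from the camera images**

| Check | Measured | Allowed |
|---|---|---|
| Shoulder from mouth plane | −2 mm; nearer −1 mm against the visible roof edge | ±6 mm |
| Sideways offset | −1.5 mm | ±10 mm |
| Height above floor | 16.7 mm | 4–26 mm |
| Axis angle from socket | about 1.3° | 8° (0.14 rad) |
| Rocker turn since the start | about 0.42 rad | above 0.3 rad |

- The horn's outline sits in the same pixels as at the start, to within 1–2 pixels, so it hasn't moved noticeably.
- The arm stood clear with no contact force above noise.

**What went wrong or disagreed**
- **Early contact:** On the first approaches the nose caught the apron edge because my height estimate was a few millimetres low. I backed off and raised it.
- **Tool tilt:** The tool drifted off vertical, by up to about 12°. It did no harm.
- **Measurement scatter:** The fitted valve corners scatter by about 1 pixel (roughly 3 mm), so the shoulder depth is only good to 2–3 mm. I relied on the force stop to judge that it was home.

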